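# Pack the top and lid the turned boxes

## Task

The polish is dry, so pack up the turned gift boxes: put the spinning top inside the widest box, and close each of the four pale boxes with the dark lid that fits its mouth, knob up, plug inside the mouth and disc lying flat on the rim all round. Leave the boxes standing upright where they are.

Things in the scene. Friction and masses are not known exactly. Their poses are not given: they have to be found in the camera images.
- box_small_mouth (a point): Open round turned box of pale wood with two thin dark lines round it, standing loose on the bench: 54 mm outer diameter at the rim, 54 mm high, wall 6 mm, so its open mouth is 42 mm across. This point is the centre of the mouth, level with the rim; z points up out of the mouth.
- box_medium_mouth (a point): Open round turned box of pale wood with two thin dark lines round it, standing loose on the bench: 68 mm outer diameter at the rim, 68 mm high, wall 6 mm, so its open mouth is 56 mm across. This point is the centre of the mouth, level with the rim; z points up out of the mouth.
- box_large_mouth (a point): Open round turned box of pale wood with two thin dark lines round it, standing loose on the bench: 81 mm outer diameter at the rim, 60 mm high, wall 6 mm, so its open mouth is 69 mm across. This point is the centre of the mouth, level with the rim; z points up out of the mouth.
- box_widest_mouth (a point): Open round turned box of pale wood with two thin dark lines round it, standing loose on the bench: 94 mm outer diameter at the rim, 74 mm high, wall 6 mm, so its open mouth is 82 mm across. This point is the centre of the mouth, level with the rim; z points up out of the mouth. The inner floor lies 67 mm below the rim and is 70 mm across.
- lid_small_centre (a point): Dark round wooden lid, loose, knob up: knob 16 mm thick, 28 tall (grasp from above, any yaw), on a disc 54 mm across, 7 thick; below it a plug 11 deep, 39 across, tapering to 31. Fits the 42 mm mouth of the 54 mm box with 1.5 mm slack all round. Point: on the axis, 23 mm over the plug's underside (46 mm in all), z up; when seated it lies 12 mm above the rim.
- lid_medium_centre (a point): Dark round wooden lid, loose, knob up: knob 18 mm thick, 28 tall (grasp from above, any yaw), on a disc 68 mm across, 7 thick; below it a plug 11 deep, 53 across, tapering to 45. Fits the 56 mm mouth of the 68 mm box with 1.5 mm slack all round. Point: on the axis, 23 mm over the plug's underside (46 mm in all), z up; when seated it lies 12 mm above the rim.
- lid_large_centre (a point): Dark round wooden lid, loose, knob up: knob 18 mm thick, 28 tall (grasp from above, any yaw), on a disc 81 mm across, 7 thick; below it a plug 11 deep, 66 across, tapering to 58. Fits the 69 mm mouth of the 81 mm box with 1.5 mm slack all round. Point: on the axis, 23 mm over the plug's underside (46 mm in all), z up; when seated it lies 12 mm above the rim.
- lid_widest_centre (a point): Dark round wooden lid, loose, knob up: knob 20 mm thick, 28 tall (grasp from above, any yaw), on a disc 94 mm across, 7 thick; below it a plug 11 deep, 79 across, tapering to 71. Fits the 82 mm mouth of the 94 mm box with 1.5 mm slack all round. Point: on the axis, 23 mm over the plug's underside (46 mm in all), z up; when seated it lies 12 mm above the rim.
- top_centre (a point): Turned spinning top, loose, standing on its 12 mm foot, stem up, 52 mm tall: body 42 mm across from the bench to 23 mm height, then a straight stem 9 to 10 mm thick up to the tip (grasp it from above, any yaw). Point: on the axis half-way up, 26 mm above the foot's underside, z up through the stem.

How it is judged:
By the outcome, as a careful person would: the job done as asked, in the order asked, and still so for the second after the job is handed in, with the robot touching nothing.
It also fails if it takes over 109 s, if anything falls off the work surface, if the arm or the gripper's body presses on something with over 40 N, if the wrist force passes 120 N, or if a joint passes its speed limit or range.

## Robot

A 6-joint arm with a two-finger parallel gripper is mounted at the origin on a cart in front of the work surface, level with it; the furniture and walls round the work are solid. World frame = base frame: x ahead of the robot, y to its left, z up, the work surface at z = 0. Lengths are in m, angles in rad, forces in N, time in s.
With the tool pointing down it reaches from about 0.25 to 0.725 m from the base axis. Payload 9.7 kg.
Tool frame: the origin (TCP) lies between the finger pads; the fingertips stand 22 mm ahead of it and the grasp point (between the pads) lies 3 mm ahead of it; y points along the fingers, z is the direction in which the jaws open and shut, and the axes are right-handed (so a half turn about y gives the same grasp; the last joint's range is limited). The gripper opens to 85 mm and grips with 20 to 120 N. Pads are 22 mm wide; open, the fingers measure 114 mm over their backs; the gripper's body (76 mm by 85 mm) begins 54 mm behind the grasp point. The pads swing forward as they close: fully open they stand 13 mm farther back than shut.
Start: joints at [1.138, 0.087, 0.176, 1.66, 0, 1.571], TCP at [0.231, 0.499, 0.217] pointing down, gripper open.
Joint ranges: [-3.13, 3.13], [-0.85, 1.81], [-1.15, 1.24], [-2.2, 2.28], [-1.44, 1.52], [-3.14, 3.14]. Speed limits (rad/s): [2.22, 2.22, 2.57, 3.14, 3.14, 3.14].

## Interface

Orientations are given as [roll, pitch, yaw] about the fixed x, y, z axes, in that order (R = Rz(yaw) Ry(pitch) Rx(roll)).
In Python, from cell import manip, cams, close_job gives the robot as it stands.
- The arm moves only by the tool arm_command, never from a script. Its argument "series" is text: rows parted by semicolons, each of 6 numbers parted by spaces: the shift along the tool's x, y, z each as a share of 250 mm, from -1 to 1, then the turn, a rotation vector about the tool's x, y, z each as a share of 60 degrees, from -1 to 1. In form: tx ty tz ax ay az; .... A call has 1 to 12 rows; each row is the pose to reach, as a shift and turn from the pose measured when the call began, along the tool's axes at that moment; what a row does not reach only later rows make up. A row lasts 1/10 s, in which the tool goes at most 50 mm and 8.59 degrees, less where a joint would pass 70% of its speed; a pose out of reach is approached as far as the arm can. A call with a number of a shift or a turn outside -1 to 1 is refused whole. A call with a gripper value outside its range is refused whole. "gripper" is the closure, from -1 (fully open) to 1 (shut), set as the call begins (left out, the last holds). The fingers move at their own pace and stop on an object; "grip_force" is the grip in N (left out, the last holds). Time passes only in rows, so rows that repeat a pose let the fingers close. It gives the time, the measured TCP pose, the force and the opening at its end, in the units of the state.
- manip.get_obs(): the state, without advancing time (a new reading comes with each control period).
- cams.grab_frame(name): name is "side" or "top" or "wrist"; returns the picture (480x640x3 uint8, red, green, blue); there is no depth.
- cams.get_calibration(name): a dict with "vertical_fov" (degrees; the focal length in pixels is half the picture's height over the tangent of half this angle, whatever the lens; pixels are square), "cx", "cy" (the principal point, pixels), "R" (3x3) and "t" (3): a world point X has camera coordinates R X + t. Camera axes: x right, y down, z forward; pixel columns grow to the right and rows downward; lengths in m; the calibration is good to about 2 mm. A picture is of the moment at which its call begins: read the wrist's pose just before it. get_calibration takes no time and is no camera call; for the wrist camera it gives the pose at the moment of the call.
- close_job(): hands the job in, once; it reports no verdict.
The state is a dict: "clock": time; "joint_pos": joint angles; "qd": joint speeds; "joint_torque": joint torques, N m; "eef_pos": TCP position; "tool_rot": TCP orientation; "force": force on the tool from outside, world axes, zero at the start; "wrist_torque": the same for the moment, N m; "width": finger opening in m.
Only numpy, scipy, OpenCV 4.12 (cv2) and the standard library are available. Lean on these libraries where they do the work, as an engineer would, in place of code of your own. Each camera call takes 0.05 s, during which the arm holds its last target.

## Working session

There is one attempt and no reset: what is moved stays moved. The work goes in short steps, Python scripts to look and compute and a tool call to move; the robot and the scene stay as the last step left them, time stands still between calls to the robot, and variables do not carry over. Pictures are saved under pics/ and viewed, and the job is handed in when it is done.

Besides the shell and the picture viewer there is one more tool, called after "Emit:" as name(argument=value, ...), one argument or row to a line, values as JSON. arm_command: Moves the arm, as the interface text tells. Its arguments: {"type":"object","properties":{"series":{"type":"string"},"gripper":{"type":"number"},"grip_force":{"type":"number"}},"required":["series"]}

```bash
ls; mkdir -p pics; python3 - <<'E'
from cell import manip, cams
import cv2
print(manip.get_obs())
for n in ["top","side","wrist"]:
    c=cams.get_calibration(n); print(n,c)
    im=cams.grab_frame(n); cv2.imwrite(f"pics/{n}0.png",im[:,:,::-1])
E
```

```text
pics
{'clock': 0.0, 'joint_pos': array([ 1.13803698e+00,  8.74530542e-02,  1.75133518e-01,  1.65978552e+00,
       -1.24441651e-05,  1.57085160e+00]), 'qd': array([-0.00020395, -0.00080335, -0.00078388, -0.0004218 ,  0.00116369,
        0.00191816]), 'joint_torque': array([ 2.96761784e-03, -5.20387423e+01,  4.64800680e+01,  1.62553391e-02,
        1.04198332e-04, -4.14108342e-06]), 'eef_pos': array([0.23055902, 0.49907442, 0.21588662]), 'tool_rot': array([-1.57210505e+00, -1.25164857e-05, -4.32814597e-01]), 'force': array([0.39856294, 0.73430893, 0.15694497]), 'wrist_torque': array([ 0.06522941, -0.02184868,  0.02347025]), 'width': 0.08582802126992674}
top {'vertical_fov': 48.41618506606267, 'cx': 319.25456896362857, 'cy': 243.4192614323061, 'R': array([[ 0.01026123, -0.99988417,  0.01124084],
       [-0.99494307, -0.01133248, -0.09979914],
       [ 0.09991496, -0.01015993, -0.99494411]]), 't': array([-0.0301019 ,  0.5353989 ,  1.30867761])}
side {'vertical_fov': 45.40867396845217, 'cx': 317.52527246277293, 'cy': 247.0001667659502, 'R': array([[ 0.95108729, -0.30891167, -0.00256042],
       [-0.27690859, -0.84882237, -0.45035787],
       [ 0.13694746,  0.42903865, -0.89284446]]), 't': array([-0.49297804,  0.14672346,  1.26146943])}
wrist {'vertical_fov': 70.9568450700117, 'cx': 315.1641945028006, 'cy': 239.61547382305113, 'R': array([[ 0.41974825,  0.90763849, -0.00194497],
       [ 0.87685608, -0.40495733,  0.25910033],
       [ 0.2343818 , -0.11046237, -0.96584845]]), 't': array([-0.54916553, -0.03307445,  0.37855571])}
```

View pics/top0.png

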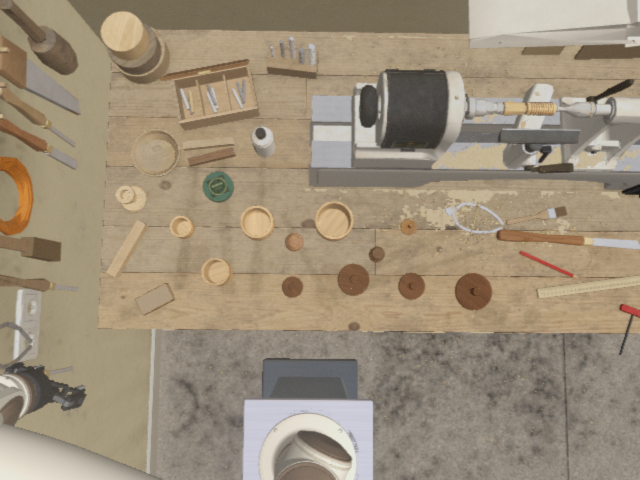

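View pics/side0.png

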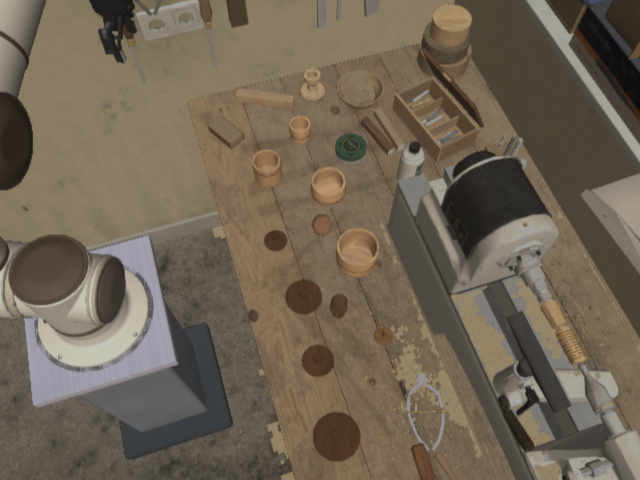

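View pics/wrist0.png

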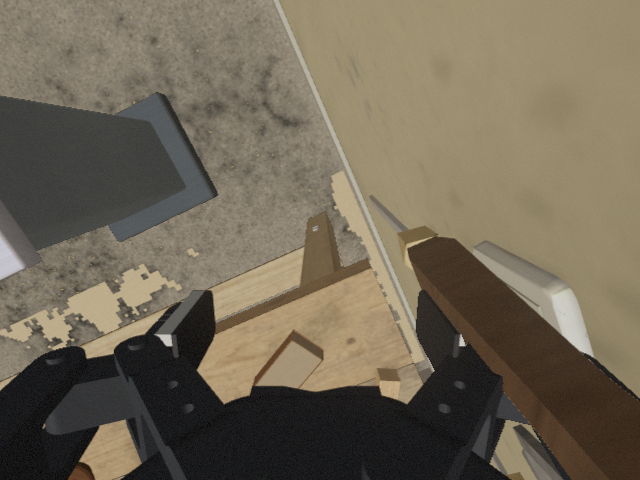

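```bash
python3 - <<'E'
import cv2
a=cv2.imread("pics/top0.png")[180:320,140:510]; cv2.imwrite("pics/topz.png",cv2.resize(a,None,fx=2.16,fy=2.16,interpolation=cv2.INTER_CUBIC))
a=cv2.imread("pics/side0.png")[90:480,200:460]; cv2.imwrite("pics/sidez.png",cv2.resize(a,None,fx=1.53,fy=1.53,interpolation=cv2.INTER_CUBIC))
a=cv2.imread("pics/side0.png")[200:360,260:420]; cv2.imwrite("pics/sidez2.png",cv2.resize(a,None,fx=3.5,fy=3.5,interpolation=cv2.INTER_CUBIC))
E
```

```text
(no output)
```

View pics/topz.png

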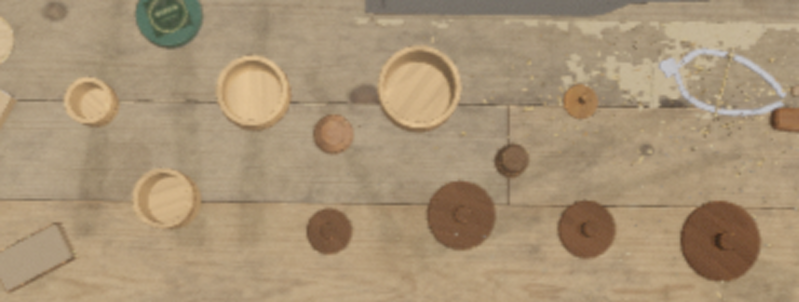

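View pics/sidez.png

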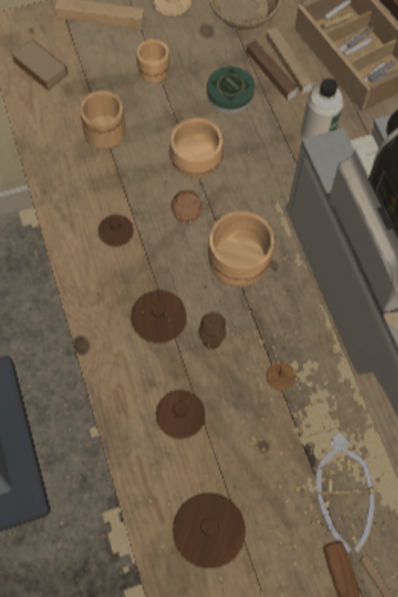

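View pics/sidez2.png

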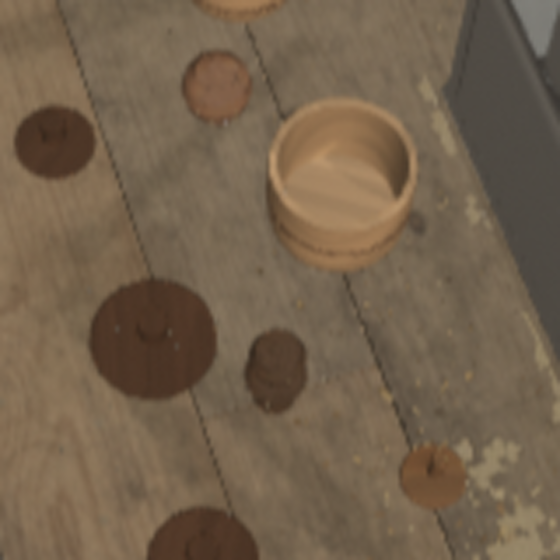

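```bash
cat > h.py <<'E'
import numpy as np, cv2
from scipy.optimize import least_squares
from scipy.spatial.transform import Rotation as Rot
def K(c): 
    f=240/np.tan(np.radians(c["vertical_fov"]/2)); return f,c["cx"],c["cy"]
def cast(c,px,z):
    f,cx,cy=K(c); px=np.atleast_2d(px).astype(float)
    d=np.c_[(px[:,0]-cx)/f,(px[:,1]-cy)/f,np.ones(len(px))]@c["R"]
    o=-c["R"].T@c["t"]; s=(z-o[2])/d[:,2]
    return o+s[:,None]*d
def proj(c,X):
    f,cx,cy=K(c); X=np.atleast_2d(X); p=X@c["R"].T+c["t"]
    return np.c_[f*p[:,0]/p[:,2]+cx,f*p[:,1]/p[:,2]+cy]
def tri(obs):
    A=[];b=[]
    for c,p in obs:
        f,cx,cy=K(c); d=c["R"].T@np.array([(p[0]-cx)/f,(p[1]-cy)/f,1]); d/=np.linalg.norm(d)
        o=-c["R"].T@c["t"]; P=np.eye(3)-np.outer(d,d); A.append(P); b.append(P@o)
    A=np.vstack(A);b=np.hstack(b); X,r,_,_=np.linalg.lstsq(A,b,rcond=None); return X,np.sqrt(r)
def fit(P,r=None):
    P=P[:,:2]; c0=P.mean(0)
    if r is None:
        s=least_squares(lambda v:np.hypot(*(P-v[:2]).T)-v[2],[*c0,.04],loss="soft_l1",f_scale=.0015)
    else: s=least_squares(lambda v:np.hypot(*(P-v[:2]).T)-r,c0,loss="soft_l1",f_scale=.0015)
    return s.x, np.sqrt(np.mean(s.fun**2))
E
python3 - <<'E'
from h import *
from cell import cams
for n,pts in [("top",dict(lw=(474,280),lw2=(485,298),lm=(403,292),bench=(440,265),bench2=(310,260),bench3=(380,300),box=(322,232),boxrim=(334,203),box2=(216,280),top=(404,231),bench4=(230,290),b5=(300,215))),("side",dict(lw=(325,425),ll=(295,285),bench=(330,360),b2=(280,260),b3=(290,190),box=(345,265),boxin=(355,245),boxm=(265,182),top=(380,340)))]:
    im=cv2.imread(f"pics/{n}0.png"); hs=cv2.cvtColor(im,cv2.COLOR_BGR2HSV)
    for k,(u,v) in pts.items(): print(n,k,hs[v-1:v+2,u-1:u+2].reshape(-1,3).mean(0).round(), hs[v,u])
    c=cams.get_calibration(n); print(-c["R"].T@c["t"])
E
```

```text
top lw [ 13. 139. 114.] [ 13 139 112]
top lw2 [ 12. 136. 110.] [ 12 143 109]
top lm [ 12. 129. 125.] [ 12 131 127]
top bench [ 18.  77. 171.] [ 17  79 172]
top bench2 [ 18.  71. 159.] [ 18  70 157]
top bench3 [ 17.  80. 177.] [ 17  80 175]
top box [ 18.  90. 200.] [ 18  88 202]
top boxrim [ 17. 100. 160.] [ 17 104 155]
top box2 [ 18.  88. 204.] [ 18  88 204]
top top [ 16. 132. 164.] [ 16 136 167]
top bench4 [ 18.  82. 164.] [ 17  80 163]
top b5 [ 17.  67. 172.] [ 17  69 173]
[ 0.40224383 -0.01073494  1.35583179]
side lw [ 12. 128.  77.] [ 12 127  76]
side ll [ 12. 128.  77.] [ 12 129  77]
side bench [ 12. 128.  75.] [ 12 129  75]
side b2 [ 16.  89. 130.] [ 16  90 128]
side b3 [ 17.  75. 128.] [ 17  74 128]
side box [ 15. 118. 131.] [ 15 118 130]
side boxin [ 16. 105. 163.] [ 16 102 162]
side boxm [ 15. 117. 144.] [ 15 118 145]
side top [ 14. 130. 111.] [ 14 131 111]
[ 0.3367391  -0.56896365  1.19111183]
```

```bash
cat > seg.py <<'E'
from h import *
from cell import cams
seedT=dict(lw=(474,291,24),ll=(353,279,22),lm=(411,286,19),ls=(292,287,15),bs=(181,227,17),bm=(216,271,20),bl=(257,222,22),bw=(334,220,25),top=(408,227,12))
seedS=dict(lw=(337,436,30),ll=(304,296,25),lm=(318,360,22),ls=(276,240,17),bs=(300,129,19),bm=(267,168,24),bl=(328,186,25),bw=(357,252,30),top=(384,336,14))
def mask(im,n,k):
    hs=cv2.cvtColor(cv2.GaussianBlur(im,(3,3),0),cv2.COLOR_BGR2HSV).astype(int); H,S,V=hs[...,0],hs[...,1],hs[...,2]
    if k[0]=='l': m=(S>104)&(V<(145 if n=="top" else 105))
    elif k=='top': m=(S>108)&(V>80)
    else: m=((S>94)&(V>110))|(V>187) if n=="top" else (S>92)&(V>105)
    return m.astype(np.uint8)*255
def contour(im,n,k):
    u,v,w=(seedT if n=="top" else seedS)[k]
    m=mask(im,n,k); r=np.zeros_like(m); cv2.circle(r,(u,v),w,255,-1); m&=r
    m=cv2.morphologyEx(m,cv2.MORPH_OPEN,np.ones((2,2),np.uint8)); m=cv2.morphologyEx(m,cv2.MORPH_CLOSE,np.ones((5,5),np.uint8))
    cs,_=cv2.findContours(m,cv2.RETR_EXTERNAL,cv2.CHAIN_APPROX_NONE)
    return max(cs,key=cv2.contourArea)
E
python3 - <<'E'
from seg import *
for n in ["top","side"]:
    im=cv2.imread(f"pics/{n}0.png"); s=3
    big=cv2.resize(im,None,fx=s,fy=s,interpolation=cv2.INTER_CUBIC)
    for k in seedT:
        c=contour(im,n,k); e=cv2.fitEllipse(cv2.convexHull(c)) ; print(n,k,np.round(e[0],1),np.round(e[1],1))
        cv2.drawContours(big,[c*s+1],-1,(0,255,0),1)
    if n=="top": cv2.imwrite("pics/mt.png",cv2.resize(big[540:960,420:1530],(800,303)))
    else: cv2.imwrite("pics/ms.png",cv2.resize(big[300:1440,600:1300],(368,600)))
E
```

```text
top lw [473.9 292.3] [36.1 37.4]
top ll [353.9 280.3] [30.6 31. ]
top lm [412.  286.5] [25.8 26.3]
top ls [293.  287.6] [19.8 20. ]
top bs [182.4 228. ] [21.9 25.7]
top bm [217.4 273.3] [28.2 31.9]
top bl [257.9 223.1] [32.7 35.4]
top bw [334.6 221.3] [37.6 39.5]
top top [409.1 227.6] [14.9 15.2]
side lw [337.2 437.5] [47.6 49. ]
side ll [304.1 297.4] [34.3 35.6]
side lm [318.5 361.4] [31.5 31.8]
side ls [276.2 241.3] [20.5 22.6]
side bs [300.8 130.4] [23.  29.6]
side bm [267.3 169.5] [31.6 43.9]
side bl [329.1 187. ] [35.5 40.6]
side bw [357.9 253. ] [43.6 51.1]
side top [384.3 336.6] [17.9 18.8]
```

View pics/mt.png

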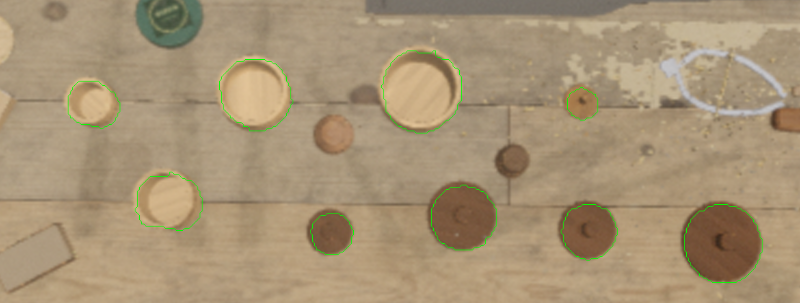

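View pics/ms.png

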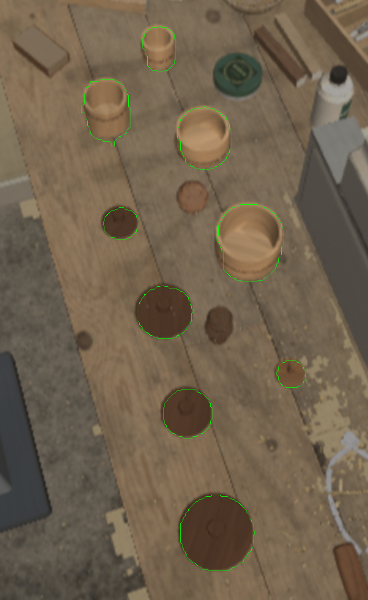

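```bash
python3 - <<'E'
from seg import *
Rr=dict(lw=.047,ll=.0405,lm=.034,ls=.027,bs=.027,bm=.034,bl=.0405,bw=.047,top=.021)
hz=dict(bs=.054,bm=.068,bl=.060,bw=.074,top=.020)
C={n:cams.get_calibration(n) for n in("top","side")}
for k in seedT:
    z=hz.get(k,.0145); px={}
    for n in C:
        im=cv2.imread(f"pics/{n}0.png"); P=contour(im,n,k)[:,0,:].astype(float); 
        X=cast(C[n],P,z)[:,:2]
        if k[0]=='b':
            o=(-C[n]["R"].T@C[n]["t"])[:2]; 
            ctr=X.mean(0)
            for _ in range(4):
                d=ctr-o; d/=np.linalg.norm(d); sel=(X-ctr)@d>0.0*Rr[k]
                f,r=fit(X[sel],Rr[k]); ctr=f[:2]
        else: f,r=fit(X)
        X3=np.array([f[0],f[1],z]); px[n]=(C[n],proj(C[n],X3)[0])
        print(k,n,f.round(4),round(r*1000,2))
    X,r=tri(px.values()); print("   tri",X.round(4),r)
E
```

```text
lw top [ 0.4185 -0.4141  0.0453] 0.69
lw side [ 0.4246 -0.4138  0.0458] 0.64
   tri [ 0.4214 -0.4138  0.0172] [0.00424379]
ll top [ 0.4451 -0.1124  0.0377] 0.82
ll side [ 0.4509 -0.1124  0.0388] 0.86
   tri [ 0.4479 -0.1127  0.0161] [0.00402867]
lm top [ 0.4308 -0.2585  0.0318] 0.85
lm side [ 0.4367 -0.2583  0.0327] 0.55
   tri [ 0.4336 -0.2585  0.0168] [0.00403614]
ls top [0.4253 0.0401 0.0241] 0.72
ls side [0.4312 0.0403 0.0256] 0.74
   tri [0.4281 0.0396 0.0164] [0.00411441]
bs top [0.5687 0.3137] 1.05
bs side [0.5755 0.3134] 1.21
   tri [0.5719 0.3131 0.0547] [0.004808]
bm top [0.4563 0.2222] 2.42
bm side [0.4642 0.2246] 1.42
   tri [0.4598 0.2205 0.0744] [0.005321]
bl top [0.5813 0.1273] 1.42
bl side [0.5877 0.1281] 1.25
   tri [0.584  0.1266 0.0629] [0.00434376]
bw top [ 0.5832 -0.0597] 1.68
bw side [ 0.5917 -0.0615] 1.04
   tri [ 0.5877 -0.0605  0.0727] [0.00613788]
top top [ 0.5791 -0.2509  0.0182] 0.79
top side [ 0.5851 -0.2521  0.0192] 0.55
   tri [ 0.5822 -0.2516  0.0195] [0.00433532]
```

```bash
sed -i 's/np.ones((2,2)/np.ones((3,3)/' seg.py; cat > meas.py <<'E'
from seg import *
Rr=dict(lw=.047,ll=.0405,lm=.034,ls=.027,bs=.027,bm=.034,bl=.0405,bw=.047,top=.021)
hz=dict(bs=.054,bm=.068,bl=.060,bw=.074,top=.020)
C={n:cams.get_calibration(n) for n in("top","side")}
for k in seedT:
    z=hz.get(k,.0145); px={}
    for n in C:
        im=cv2.imread(f"pics/{n}0.png"); P=contour(im,n,k)[:,0,:].astype(float); 
        X=cast(C[n],P,z)[:,:2]
        if k[0]=='b':
            o=(-C[n]["R"].T@C[n]["t"])[:2]; 
            ctr=X.mean(0)
            for _ in range(4):
                d=ctr-o; d/=np.linalg.norm(d); sel=(X-ctr)@d>0.0*Rr[k]
                f,r=fit(X[sel],Rr[k]-.0012); ctr=f[:2]
        else: f,r=fit(X)
        X3=np.array([f[0],f[1],z]); px[n]=(C[n],proj(C[n],X3)[0])
        print(k,n,f.round(4),round(r*1000,2))
    X,r=tri(px.values()); print("   tri",X.round(4),r)
E
python3 meas.py
```

```text
lw top [ 0.421  -0.4116  0.0453] 0.69
lw side [ 0.4233 -0.4114  0.0458] 0.64
   tri [ 0.4221 -0.4115  0.0157] [0.00164304]
ll top [ 0.4476 -0.1099  0.0377] 0.82
ll side [ 0.4494 -0.1095  0.0388] 0.79
   tri [ 0.4484 -0.1099  0.0158] [0.00121613]
lm top [ 0.4334 -0.2561  0.0316] 0.78
lm side [ 0.4353 -0.2556  0.0328] 0.55
   tri [ 0.4343 -0.2559  0.0163] [0.00126612]
ls top [0.4277 0.0424 0.024 ] 0.71
ls side [0.4297 0.0435 0.0256] 0.75
   tri [0.4286 0.0422 0.0172] [0.0012898]
bs top [0.5718 0.3177] 0.92
bs side [0.5742 0.3183] 0.87
   tri [0.5728 0.3171 0.0556] [0.00161004]
bm top [0.4582 0.2257] 2.19
bm side [0.463  0.2297] 1.29
   tri [0.4599 0.2239 0.0765] [0.00301911]
bl top [0.5847 0.1309] 1.52
bl side [0.5869 0.1328] 0.83
   tri [0.585  0.1303 0.064 ] [0.00133636]
bw top [ 0.5859 -0.057 ] 1.72
bw side [ 0.591  -0.0571] 0.88
   tri [ 0.5882 -0.0574  0.0751] [0.00353983]
top top [ 0.5813 -0.2484  0.0181] 0.75
top side [ 0.5839 -0.2494  0.0192] 0.55
   tri [ 0.5828 -0.2489  0.0187] [0.00190593]
```

```bash
cat > plan.py <<'E'
# usage: python3 plan.py x y z yaw
import sys
from h import *
from cell import manip
o=manip.get_obs(); R=Rot.from_euler("xyz",o["tool_rot"])
x,y,z,yaw=map(float,sys.argv[1:5])
d=R.inv().apply(np.array([x,y,z])-o["eef_pos"])
Rt=Rot.from_euler("xyz",[-np.pi/2,0,yaw]); rv=(R.inv()*Rt).as_rotvec()
print("t",o["clock"].round(2),"pos",o["eef_pos"].round(4),"rpy",o["tool_rot"].round(3),"w",round(o["width"],4),"F",o["force"].round(1))
print("shares",(d/.25).round(4),(rv/np.radians(60)).round(4),"rows>=",np.linalg.norm(d)/.05)
E
python3 - <<'E'
from h import *
from cell import cams,manip
c=cams.get_calibration("wrist"); o=manip.get_obs(); R=Rot.from_euler("xyz",o["tool_rot"]).as_matrix()
print("cam in tool",R.T@(-c["R"].T@c["t"]-o["eef_pos"]), "\n",c["R"]@R)
C=cams.get_calibration("top")
for p in [(330,187),(450,187),(600,190)]: print([cast(C,[p],z)[0].round(3) for z in(0,.1,.15)])
E
python3 plan.py 0.5 -0.2 0.22 0
```

```text
cam in tool [-6.59404057e-02 -1.57159850e-01 -6.87112828e-05] 
 [[ 3.14793359e-04  8.23801631e-04  9.99999611e-01]
 [ 9.65850229e-01 -2.59100996e-01 -9.05954502e-05]
 [ 2.59100820e-01  9.65849882e-01 -8.77232267e-04]]
[array([ 0.685, -0.051,  0.   ]), array([ 0.664, -0.048,  0.1  ]), array([ 0.654, -0.046,  0.15 ])]
[array([ 0.689, -0.361,  0.   ]), array([ 0.668, -0.335,  0.1  ]), array([ 0.657, -0.323,  0.15 ])]
[array([ 0.686, -0.751,  0.   ]), array([ 0.665, -0.697,  0.1  ]), array([ 0.655, -0.67 ,  0.15 ])]Traceback (most recent call last):
  File "plan.py", line 9, in <module>
    print("t",o["clock"].round(2),"pos",o["eef_pos"].round(4),"rpy",o["tool_rot"].round(3),"w",round(o["width"],4),"F",o["force"].round(1))
              ^^^^^^^^^^^^^^^^
AttributeError: 'float' object has no attribute 'round'
```

```bash
sed -i 's/o\["clock"\].round(2)/round(float(o["clock"]),2)/; s/round(o\["width"\],4)/round(float(o["width"]),4)/' plan.py; python3 plan.py 0.585 -0.057 0.22 0
```

```text
t 0.15 pos [0.2306 0.4991 0.2161] rpy [-1.572  0.    -0.433] w 0.0856 F [-0.2  0.2  0.2]
shares [ 2.2199 -0.0144 -1.4248] [ 9.000e-04 -4.133e-01 -2.000e-04] rows>= 13.18934540531472
```

Emit:
arm_command(
  series="1 -0.015 -0.64 0 -0.413 0; 1 -0.015 -0.64 0 -0.413 0; 1 -0.015 -0.64 0 -0.413 0; 1 -0.015 -0.64 0 -0.413 0; 1 -0.015 -0.64 0 -0.413 0; 1 -0.015 -0.64 0 -0.413 0; 1 -0.015 -0.64 0 -0.413 0; 1 -0.015 -0.64 0 -0.413 0; 1 -0.015 -0.64 0 -0.413 0",
  gripper=-1,
)

```text
clock: 1.05
eef_pos: [0.3901, 0.2495, 0.2198]
tool_rot: [-1.572, 0.001, -0.0]
force: [-0.4, 0.2, 0.0]
width: 0.0854
```

```bash
python3 plan.py 0.585 -0.057 0.22 0
```

```text
t 1.05 pos [0.3901 0.2495 0.2198] rpy [-1.572e+00  1.000e-03 -0.000e+00] w 0.0854 F [-0.4  0.2  0. ]
shares [ 7.7990e-01 -4.0000e-04 -1.2259e+00] [ 0.0008 -0.0003 -0.0008] rows>= 7.264724260099902
```

Emit:
arm_command(
  series="0.78 0 -1 0 0 0; 0.78 0 -1 0 0 0; 0.78 0 -1 0 0 0; 0.78 0 -1 0 0 0; 0.78 0 -1 0 0 0; 0.78 0 -1 0 0 0; 0.78 0 -1 0 0 0; 0.78 0 -1 0 0 0",
)

```text
clock: 1.85
eef_pos: [0.5859, -0.0006, 0.2185]
tool_rot: [-1.572, 0.003, -0.001]
force: [-0.7, 0.5, -0.1]
width: 0.0858
```

Emit:
arm_command(
  series="0 0 -0.23 0 0 0; 0 0 -0.23 0 0 0; 0 0 -0.23 0 0 0; 0 0 -0.23 0 0 0",
)

```text
clock: 2.25
eef_pos: [0.5857, -0.0562, 0.2189]
tool_rot: [-1.571, 0.002, 0.0]
force: [0.4, 0.9, -0.8]
width: 0.0853
```

```bash
cat > snap.py <<'E'
import sys,pickle,cv2
from cell import manip,cams
n=sys.argv[1]; cn=sys.argv[2] if len(sys.argv)>2 else "wrist"
o=manip.get_obs(); c=cams.get_calibration(cn); im=cams.grab_frame(cn)
cv2.imwrite(f"pics/{n}.png",im[:,:,::-1]); pickle.dump((o,c),open(f"pics/{n}.pkl","wb")); print(o["clock"],o["eef_pos"].round(4),o["tool_rot"].round(4),o["qd"].round(3))
E
python3 snap.py w1
```

```text
2.25 [ 0.5857 -0.0562  0.2189] [-1.5711e+00  2.4000e-03  5.0000e-04] [ 0.007  0.001  0.003  0.    -0.001 -0.004]
```

View pics/w1.png

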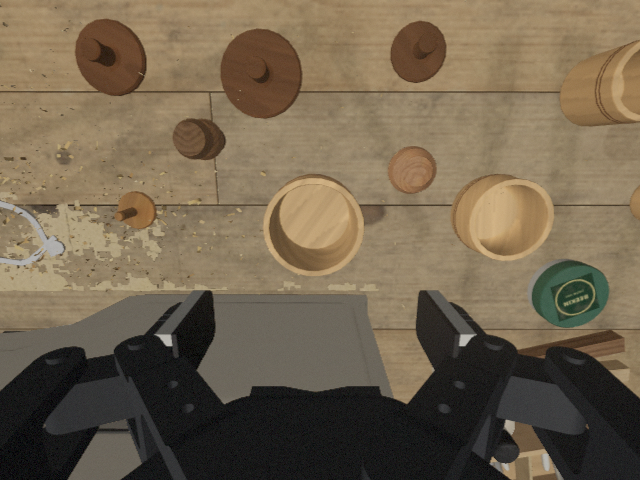

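```bash
cat > wm.py <<'E'
# usage: wm.py pic u v rad kind z R(mm) [hf]
import sys,pickle
from h import *
def circ(name,u,v,w,kind,z,R,show=True,half=True):
    im=cv2.imread(f"pics/{name}.png"); o,c=pickle.load(open(f"pics/{name}.pkl","rb"))
    hs=cv2.cvtColor(cv2.GaussianBlur(im,(3,3),0),cv2.COLOR_BGR2HSV).astype(int); S,V=hs[...,1],hs[...,2]
    if kind=="lid": m=(S>110)&(V<135)
    elif kind=="top": m=(S>125)&(V>70)
    else: m=((S>95)&(V>105))|(V>205)
    m=m.astype(np.uint8)*255; r=np.zeros_like(m); cv2.circle(r,(u,v),w,255,-1); m&=r
    m=cv2.morphologyEx(m,cv2.MORPH_OPEN,np.ones((5,5),np.uint8)); m=cv2.morphologyEx(m,cv2.MORPH_CLOSE,np.ones((7,7),np.uint8))
    cs,_=cv2.findContours(m,cv2.RETR_EXTERNAL,cv2.CHAIN_APPROX_NONE); ct=max(cs,key=cv2.contourArea)
    X=cast(c,ct[:,0,:],z)[:,:2]; o3=(-c["R"].T@c["t"])[:2]
    f,rr=fit(X,R)if R else fit(X); sel=np.ones(len(X),bool)
    if half:
        for _ in range(5):
            d=f[:2]-o3; d/=np.linalg.norm(d); sel=(X-f[:2])@d>-0.1*R; f,rr=fit(X[sel],R)
    f2,rr2=fit(X[sel])
    print(name,kind,"fixedR",f.round(4),"rms mm",round(rr*1e3,2),"free",f2.round(4),round(rr2*1e3,2))
    big=im.copy(); cv2.drawContours(big,[ct],-1,(0,255,0),1)
    th=np.linspace(0,6.3,100); q=proj(c,np.c_[f[0]+R*np.cos(th),f[1]+R*np.sin(th),0*th+z])
    cv2.polylines(big,[np.round(q*8).astype(np.int32)],True,(0,0,255),1,cv2.LINE_AA,3)
    x0,y0=max(u-w-15,0),max(v-w-15,0); cr=big[y0:v+w+15,x0:u+w+15]; cv2.imwrite(f"pics/{name}_{u}_{v}.png",cv2.resize(cr,None,fx=2.5,fy=2.5))
    return f
if __name__=="__main__":
    a=sys.argv; circ(a[1],int(a[2]),int(a[3]),int(a[4]),a[5],float(a[6]),float(a[7]),half=len(a)<9)
E
python3 wm.py w1 314 226 60 box .074 .047; python3 wm.py w1 135 210 24 top .020 .021 n;  python3 wm.py w1 503 218 60 box .06 .0405
python3 wm.py w1 260 72 52 lid .0145 .0405 n; python3 wm.py w1 111 57 45 lid .0145 .034 n; python3 wm.py w1 418 52 40 lid .0145 .027 n
```

```text
w1 box fixedR [ 0.5856 -0.0569] rms mm 7.35 free [ 0.5957 -0.0524  0.038 ] 3.66
w1 top fixedR [ 0.5816 -0.2482] rms mm 2.17 free [ 0.5817 -0.2475  0.0193] 1.54
w1 box fixedR [0.5831 0.1284] rms mm 2.41 free [0.5849 0.1331 0.0366] 1.2
w1 lid fixedR [ 0.4481 -0.1097] rms mm 0.84 free [ 0.448  -0.1097  0.0397] 0.3
w1 lid fixedR [ 0.4334 -0.2555] rms mm 0.55 free [ 0.4334 -0.2555  0.0336] 0.39
w1 lid fixedR [0.4282 0.0431] rms mm 0.74 free [0.4282 0.0431 0.0263] 0.31
```

View pics/w1_314_226.png

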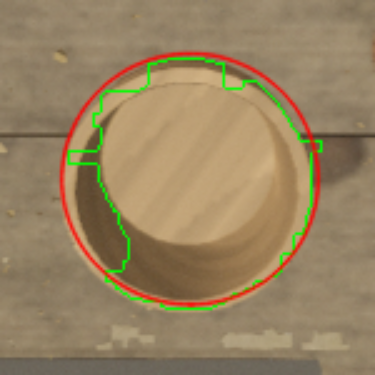

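View pics/w1_503_218.png

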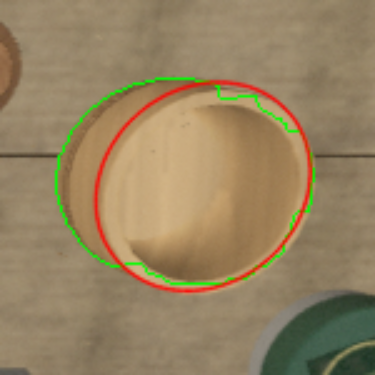

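View pics/w1_260_72.png

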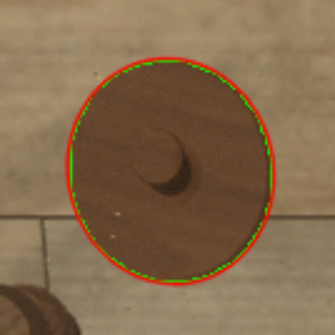

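```bash
cat > bx.py <<'E'
import sys,pickle
from h import *
def box(name,gx,gy,z,R,cn=None,tol=.008,wall=.006):
    im=cv2.imread(f"pics/{name}.png"); o,c=pickle.load(open(f"pics/{name}.pkl","rb"))
    lab=cv2.cvtColor(im,cv2.COLOR_BGR2LAB); e=np.zeros(im.shape[:2],np.uint8)
    for ch in (0,2): e|=cv2.Canny(cv2.GaussianBlur(lab[...,ch],(3,3),0),*((25,60) if ch==0 else (8,20)))
    v,u=np.nonzero(e); P=cast(c,np.c_[u,v],z)[:,:2]; g=np.array([gx,gy])
    rr=[R,R-wall]
    for t in (tol,.004,.003,.003,.002,.002):
        d=np.hypot(*(P-g).T); D=np.abs(d[:,None]-np.array(rr)); k=D.min(1)<t; Q=P[k]; rad=np.array(rr)[D[k].argmin(1)]
        s=least_squares(lambda p:np.hypot(*(Q-p).T)-rad,g,loss="soft_l1",f_scale=.0008); g=s.x
    a=np.arctan2(*(Q-g).T[::-1]); cov=len(np.unique(np.floor(a/np.radians(10))))
    print(name,g.round(4),"rms",round(1e3*np.sqrt(np.mean((np.hypot(*(Q-g).T)-rad)**2)),2),"n",len(Q),"cover",cov,"/36")
    th=np.linspace(0,6.3,100); big=im.copy(); big[e>0]=(0,255,0)
    big=cv2.resize(big,None,fx=3,fy=3)
    for r in rr:
        q=proj(c,np.c_[g[0]+r*np.cos(th),g[1]+r*np.sin(th),0*th+z])*3+1; cv2.polylines(big,[q.round().astype(np.int32)],True,(0,0,255),1)
    x,y=q.mean(0).astype(int); w=250; cv2.imwrite(f"pics/{name}_box{int(R*1e4)}.png",big[max(y-w,0):y+w,max(x-w,0):x+w]); return g
if __name__=="__main__":
    a=sys.argv; box(a[1],*map(float,a[2:6]))
E
python3 bx.py w1 .588 -.057 .074 .047;python3 bx.py w1 .586 .131 .060 .0405
```

```text
w1 [ 0.5895 -0.0582] rms 0.82 n 950 cover 36 /36
w1 [0.5853 0.131 ] rms 0.69 n 569 cover 36 /36
```

View pics/w1_box470.png

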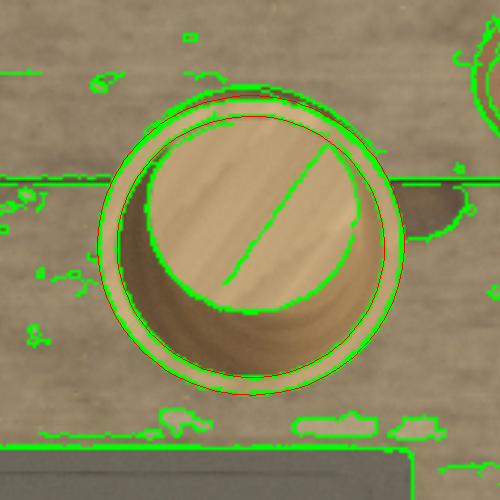

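View pics/w1_box405.png

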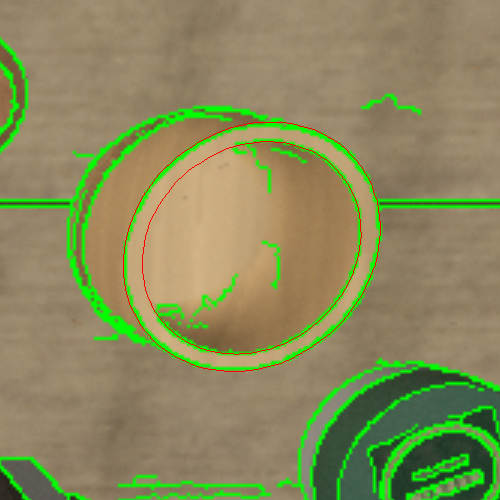

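Emit:
arm_command(
  series="-0.015 0.24 -0.77 0 0 0; -0.015 0.24 -0.77 0 0 0; -0.015 0.24 -0.77 0 0 0; -0.015 0.24 -0.77 0 0 0; -0.015 0.24 -0.77 0 0 0; -0.015 0.24 -0.77 0 0 0; -0.015 0.24 -0.77 0 0 0",
  gripper=-0.2,
)

```text
clock: 3.0
eef_pos: [0.5825, -0.2471, 0.1596]
tool_rot: [-1.571, 0.002, 0.002]
force: [-0.4, 0.1, -0.3]
width: 0.0511
```

```bash
python3 snap.py w2
```

```text
3.0 [ 0.5825 -0.2471  0.1596] [-1.571   0.0016  0.0025] [ 0.01  -0.007  0.003 -0.    -0.001 -0.004]
```

View pics/w2.png

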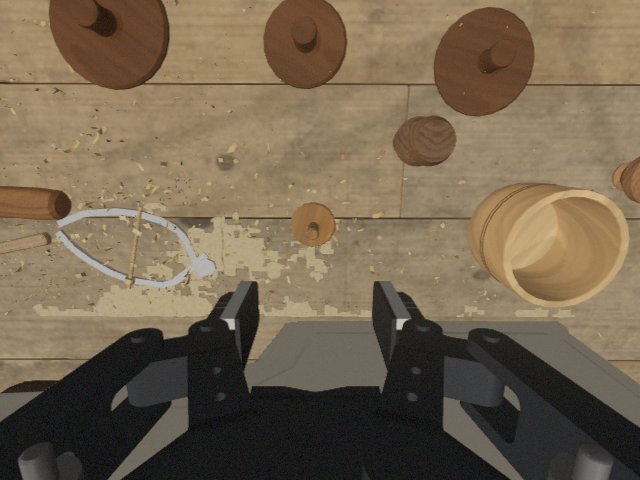

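```bash
python3 wm.py w2 314 224 30 top .020 .021 n; python3 wm.py w2 305 42 52 lid .0145 .034 n; python3 wm.py w2 484 62 62 lid .0145 .0405 n; python3 bx.py w2 .589 -.058 .074 .047
python3 - <<'E'
import cv2
a=cv2.imread("pics/w2.png")[190:260,280:350]; cv2.imwrite("pics/w2s.png",cv2.resize(a,None,fx=8,fy=8,interpolation=cv2.INTER_CUBIC))
E
```

```text
w2 top fixedR [ 0.5816 -0.2497] rms mm 1.96 free [ 0.5816 -0.2495  0.0191] 0.46
w2 lid fixedR [ 0.434  -0.2559] rms mm 1.31 free [ 0.4341 -0.2559  0.0331] 0.87
w2 lid fixedR [ 0.4483 -0.1103] rms mm 0.66 free [ 0.4483 -0.1103  0.04  ] 0.43
w2 [ 0.5898 -0.059 ] rms 0.69 n 946 cover 36 /36
```

View pics/w2s.png

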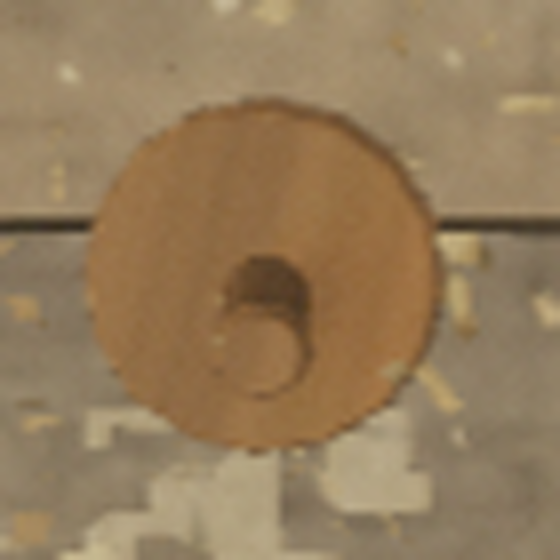

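```bash
python3 - <<'E'
from h import *; import pickle
c2=pickle.load(open("pics/w2.pkl","rb"))[1];c1=pickle.load(open("pics/w1.pkl","rb"))[1]
a=cv2.imread("pics/w1.png")[190:240,105:165]; cv2.imwrite("pics/w1s.png",cv2.resize(a,None,fx=8,fy=8,interpolation=cv2.INTER_CUBIC))
print(cast(c2,[(312.3,233.5)],.052), tri([(c2,(312.3,233.5)),(c1,(120,215))]))
E
python3 plan.py .5815 -.2492 .050 0
```

```text
[[ 0.58227132 -0.24947723  0.052     ]] (array([ 0.58263077, -0.24945446,  0.04816284]), array([0.0008112]))
t 3.05 pos [ 0.5826 -0.247   0.1598] rpy [-1.571e+00  1.000e-03  3.000e-03] w 0.0512 F [ 0.7 -0.2  1.1]
shares [-0.004   0.4394 -0.0087] [ 0.0005  0.0028 -0.0012] rows>= 2.197284996943612
```

View pics/w1s.png

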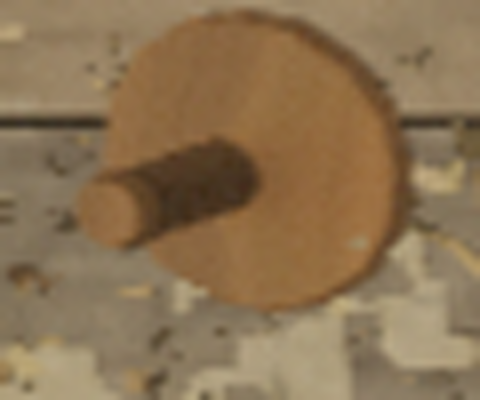

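Emit:
arm_command(
  series="-0.002 0.2 -0.01 0 0 0; -0.002 0.35 -0.01 0 0 0; -0.002 0.44 -0.01 0 0 0; -0.002 0.44 -0.01 0 0 0; -0.002 0.44 -0.01 0 0 0",
)

```text
clock: 3.55
eef_pos: [0.5826, -0.2485, 0.0512]
tool_rot: [-1.572, 0.0, 0.004]
force: [-0.3, -0.4, 0.2]
width: 0.0511
```

Emit:
arm_command(
  series="0 0 0 0 0 0; 0 0 0 0 0 0; 0 0 0 0 0 0; 0 0 0 0 0 0; 0 0 0 0 0 0; 0 0 0 0 0 0; 0 0 0 0 0 0; 0 0 0 0 0 0",
  gripper=1,
  grip_force=30,
)

```text
clock: 4.35
eef_pos: [0.5826, -0.2486, 0.0511]
tool_rot: [-1.572, 0.0, 0.004]
force: [-0.6, -0.2, -0.1]
width: 0.0001
```

```bash
python3 snap.py w3
```

```text
4.35 [ 0.5826 -0.2486  0.0511] [-1.5716e+00  5.0000e-04  4.4000e-03] [ 0.001 -0.001  0.     0.    -0.     0.001]
```

View pics/w3.png

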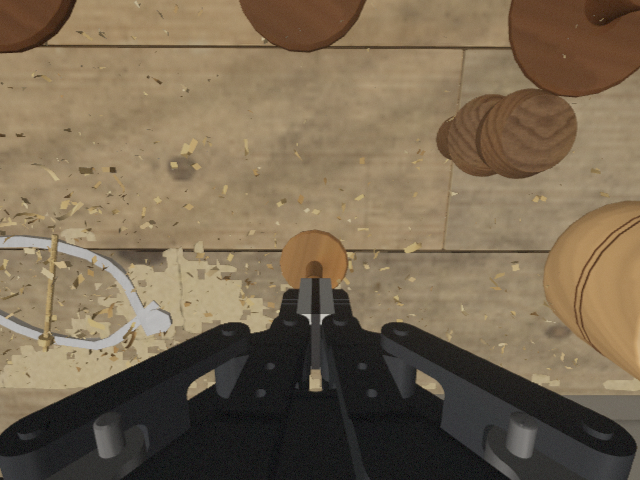

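```bash
python3 snap.py s3 side; python3 snap.py t3 top; python3 - <<'E'
import cv2,pickle
from h import *
for n in("s3","t3"):
    c=pickle.load(open(f"pics/{n}.pkl","rb"))[1]; im=cv2.imread(f"pics/{n}.png"); s=6
    p=proj(c,[[.5826,-.2486,.0511],[.5826,-.2486,.029],[.5816,-.2495,.02]]); print(p)
    u,v=p[0].astype(int); x0,y0=u-60,v-45
    b=cv2.resize(im[y0:y0+90,x0:x0+120],None,fx=s,fy=s,interpolation=cv2.INTER_CUBIC)
    for q,col in zip(p,[(0,0,255),(255,0,0),(0,255,0)]): cv2.circle(b,tuple(int(t) for t in ((q-[x0,y0])*s+3)),4,col,-1)
    cv2.imwrite(f"pics/{n}z.png",b)
c=pickle.load(open("pics/w3.pkl","rb"))[1]; print(cast(c,[(315,278)],.029),proj(c,[[.5826,-.2486,.0511],[.5826,-.2486,.029]]))
E
python3 wm.py w3 314 262 38 top .020 .021 n
```

```text
4.4 [ 0.5826 -0.2486  0.0511] [-1.5715e+00  5.0000e-04  4.4000e-03] [ 0.001 -0.001 -0.    -0.     0.001  0.001]
4.45 [ 0.5826 -0.2486  0.0511] [-1.5716e+00  4.0000e-04  4.4000e-03] [-0.    -0.001  0.001 -0.     0.002 -0.002]
[[384.00173309 330.65680443]
 [382.94337088 334.01449431]
 [382.23270885 335.87957882]]
[[410.3544505  224.57863741]
 [408.76127964 225.76593994]
 [408.4852645  226.63484175]]
[[ 0.58729035 -0.24867322  0.029     ]] [[315.11194947 285.48002862]
 [315.16159185 270.22538188]]
w3 top fixedR [ 0.5787 -0.2498] rms mm 4.19 free [ 0.5794 -0.2495  0.0183] 2.83
```

View pics/s3z.png

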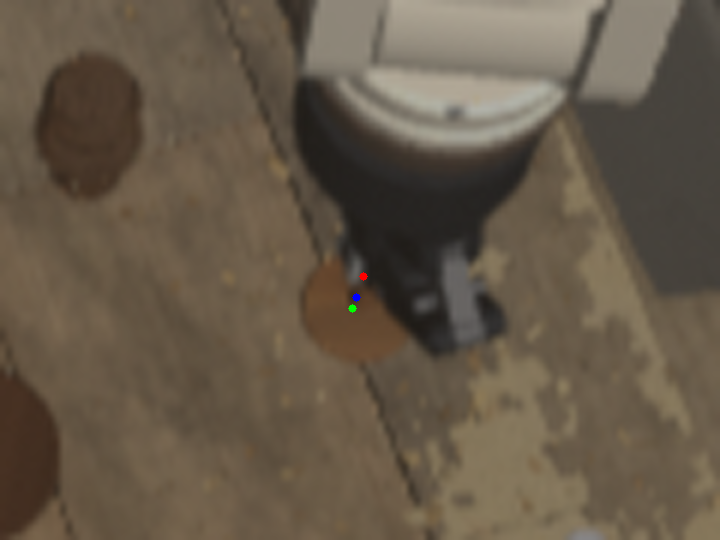

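View pics/t3z.png

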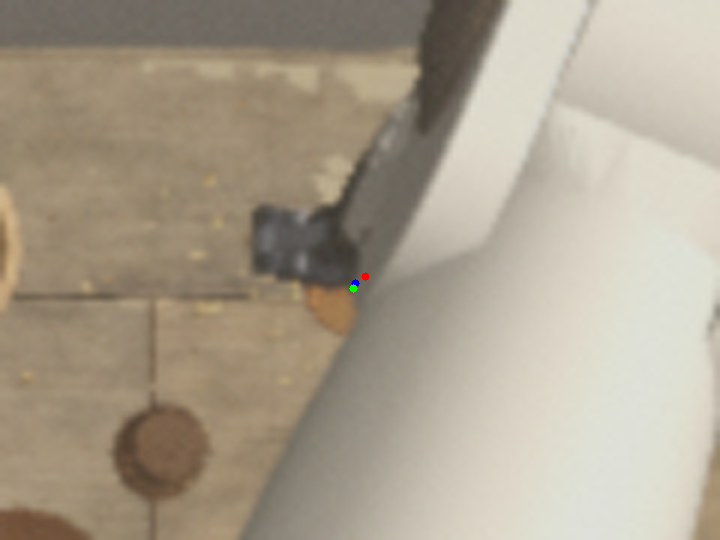

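```bash
python3 - <<'E'
import cv2
a=cv2.imread("pics/w3.png")[220:400,240:390]; cv2.imwrite("pics/w3z.png",cv2.resize(a,None,fx=3.3,fy=3.3,interpolation=cv2.INTER_CUBIC))
E
```

```text
(no output)
```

View pics/w3z.png

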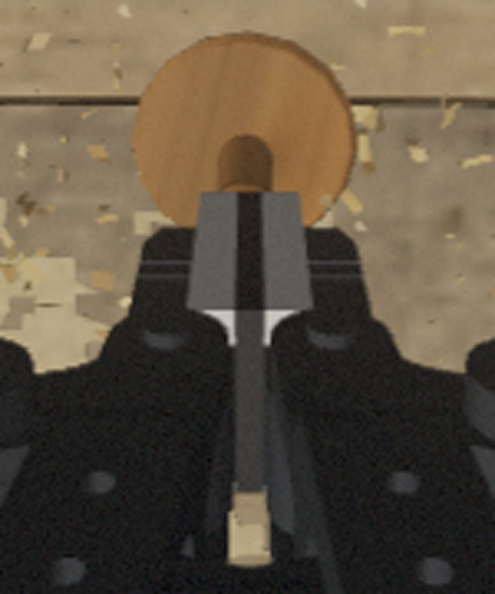

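Emit:
arm_command(
  series="0 0 0 0 0 0; 0 0 0 0 0 0; 0 0 0 0 0 0; 0 0 0 0 0 0; 0 0 0 0 0 0; 0 0 0 0 0 0",
  gripper=-0.5,
)

```text
clock: 5.1
eef_pos: [0.5826, -0.2486, 0.0512]
tool_rot: [-1.572, 0.0, 0.004]
force: [0.7, -0.2, 0.9]
width: 0.0639
```

Emit:
arm_command(
  series="-0.003 0.04 -0.003 0 0 0; -0.003 0.08 -0.003 0 0 0; -0.003 0.08 -0.003 0 0 0",
)

```text
clock: 5.4
eef_pos: [0.5807, -0.2489, 0.0286]
tool_rot: [-1.57, 0.003, 0.004]
force: [-0.2, 0.4, -0.2]
width: 0.0643
```

```bash
python3 snap.py w4; python3 snap.py s4 side; python3 - <<'E'
import cv2
a=cv2.imread("pics/w4.png")[150:480,100:540]
b=cv2.resize(cv2.imread("pics/s4.png")[280:380,320:460],None,fx=4,fy=4,interpolation=cv2.INTER_CUBIC)
cv2.imwrite("pics/w4z.png",a); cv2.imwrite("pics/s4z.png",b)
E
```

```text
5.4 [ 0.5807 -0.2489  0.0286] [-1.5702  0.0035  0.0043] [ 0.001 -0.009  0.027  0.024 -0.001 -0.   ]
5.45 [ 0.581  -0.249   0.0296] [-1.5707  0.0025  0.0043] [-0.    -0.011  0.021  0.009  0.    -0.   ]
```

View pics/w4z.png

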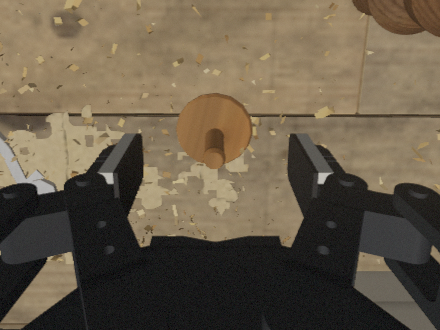

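View pics/s4z.png

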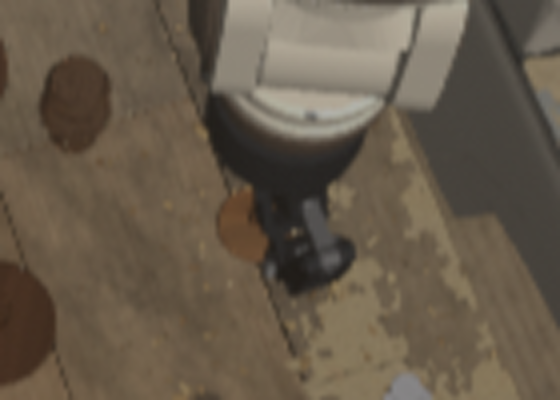

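Emit:
arm_command(
  series="0.003 0.02 0 0 0 0; 0.003 0.04 0 0 0 0; 0.003 0.05 0 0 0 0; 0.003 0.05 0 0 0 0",
)

```text
clock: 5.9
eef_pos: [0.5819, -0.249, 0.0173]
tool_rot: [-1.571, 0.002, 0.004]
force: [-0.6, 0.3, 0.5]
width: 0.0645
```

```bash
python3 snap.py w5;  python3 - <<'E'
import cv2
a=cv2.imread("pics/w5.png")[150:480,100:540]
cv2.imwrite("pics/w5z.png",cv2.resize(a,None,fx=1.8,fy=1.8))
E
```

```text
5.9 [ 0.5819 -0.249   0.0173] [-1.5707  0.0023  0.0044] [ 0.001 -0.007  0.008  0.005  0.    -0.001]
```

View pics/w5z.png

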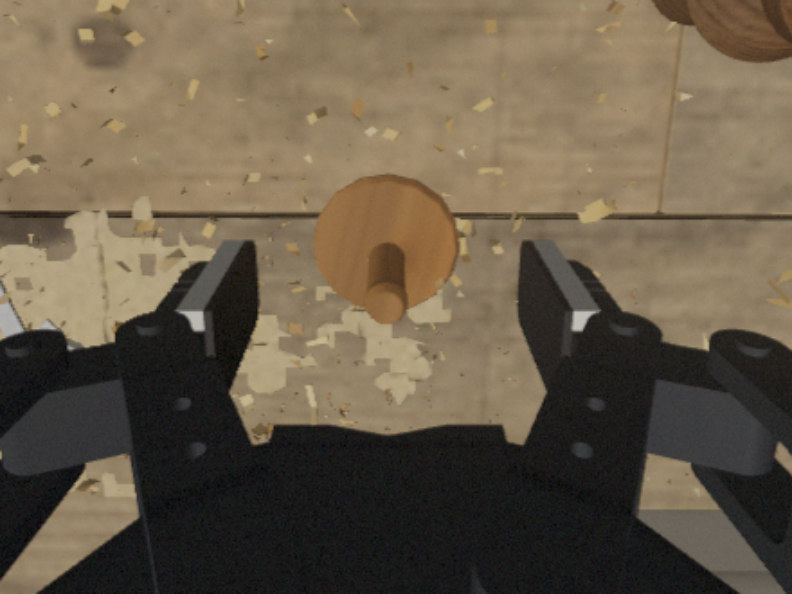

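Emit:
arm_command(
  series="0 0.005 0 0 0 0; 0 0.005 0 0 0 0; 0 0.005 0 0 0 0; 0 0.005 0 0 0 0; 0 0.005 0 0 0 0; 0 0.005 0 0 0 0; 0 0.005 0 0 0 0; 0 0.005 0 0 0 0; 0 0.005 0 0 0 0",
  gripper=1,
  grip_force=30,
)

```text
clock: 6.85
eef_pos: [0.5821, -0.2491, 0.0166]
tool_rot: [-1.571, 0.002, 0.004]
force: [-0.1, 0.3, 2.4]
width: 0.0078
```

```bash
python3 snap.py w6;  python3 - <<'E'
import cv2
a=cv2.imread("pics/w6.png")[200:400,200:440]
cv2.imwrite("pics/w6z.png",cv2.resize(a,None,fx=2.5,fy=2.5))
E
```

```text
6.85 [ 0.5821 -0.2491  0.0166] [-1.571   0.0017  0.0044] [ 0.    -0.     0.001 -0.     0.001  0.001]
```

View pics/w6z.png

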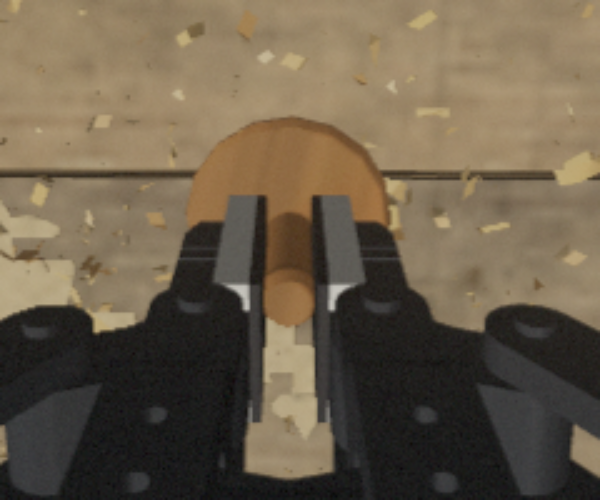

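Emit:
arm_command(
  series="0 -0.2 0 0 0 0; 0 -0.4 0 0 0 0; 0 -0.48 0 0 0 0; 0 -0.48 0 0 0 0; 0 -0.48 0 0 0 0",
)

```text
clock: 7.4
eef_pos: [0.5823, -0.2491, 0.1361]
tool_rot: [-1.571, 0.002, 0.004]
force: [-0.3, 0.2, -0.8]
width: 0.0079
```

Emit:
arm_command(
  series="0.028 0 0.2 0 0 0; 0.028 0 0.4 0 0 0; 0.028 0 0.6 0 0 0; 0.028 0 0.76 0 0 0; 0.028 0 0.76 0 0 0; 0.028 0 0.76 0 0 0; 0.028 0 0.76 0 0 0",
)

```text
clock: 8.1
eef_pos: [0.588, -0.0597, 0.1347]
tool_rot: [-1.571, 0.004, 0.004]
force: [-0.1, -0.4, -0.1]
width: 0.0081
```

```bash
python3 snap.py w7; python3 plan.py .5892 -.0587 .0245 0
```

```text
8.1 [ 0.588  -0.0597  0.1347] [-1.571   0.0037  0.0038] [-0.014 -0.001  0.01   0.004 -0.001  0.003]
t 8.15 pos [ 0.5881 -0.0601  0.135 ] rpy [-1.571  0.003  0.003] w 0.0078 F [0.4 0.3 0.6]
shares [0.0058 0.4421 0.0055] [ 0.0002  0.0031 -0.0032] rows>= 2.210653653721458
```

View pics/w7.png

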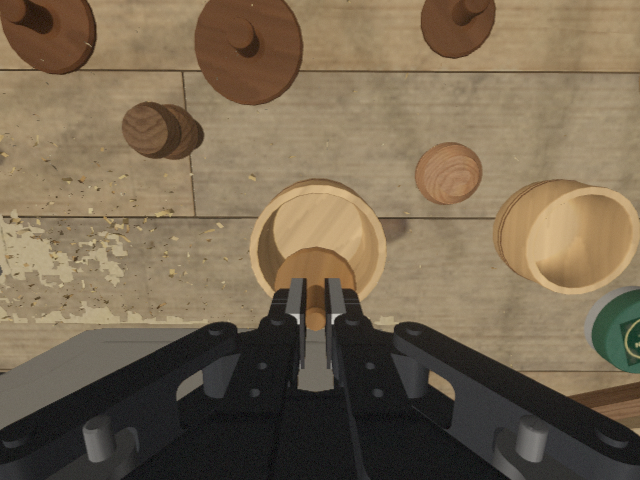

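Emit:
arm_command(
  series="0.005 0.1 0.005 0 0 0; 0.005 0.2 0.005 0 0 0; 0.005 0.3 0.005 0 0 0; 0.005 0.38 0.005 0 0 0; 0.005 0.42 0.005 0 0 0; 0.005 0.44 0.005 0 0 0; 0.005 0.44 0.005 0 0 0; 0.005 0.44 0.005 0 0 0",
)

```text
clock: 8.95
eef_pos: [0.5896, -0.0591, 0.026]
tool_rot: [-1.571, 0.002, 0.003]
force: [0.1, -1.3, 0.8]
width: 0.008
```

Emit:
arm_command(
  series="0 0 0 0 0 0; 0 0 0 0 0 0; 0 0 0 0 0 0; 0 0 0 0 0 0",
  gripper=0.4,
)

```text
clock: 9.35
eef_pos: [0.5897, -0.0591, 0.0263]
tool_rot: [-1.571, 0.002, 0.003]
force: [-0.6, 0.3, 0.5]
width: 0.0259
```

Emit:
arm_command(
  series="0 -0.1 0 0 0 0; 0 -0.2 0 0 0 0; 0 -0.4 0 0 0 0; 0 -0.5 0 0 0 0; 0 -0.5 0 0 0 0",
)

```text
clock: 9.85
eef_pos: [0.5917, -0.0592, 0.1561]
tool_rot: [-1.572, -0.005, 0.003]
force: [0.2, -0.3, -0.0]
width: 0.0253
```

```bash
python3 snap.py w8; python3 bx.py w8 .589 -.0585 .074 .047; python3 plan.py 0.422 -.4115 .15 0
```

```text
9.85 [ 0.5917 -0.0592  0.1561] [-1.5719 -0.0053  0.003 ] [ 0.001  0.026 -0.084 -0.053  0.001  0.004]
w8 [ 0.5896 -0.0581] rms 0.84 n 1168 cover 36 /36
t 9.9 pos [ 0.5909 -0.0591  0.1533] rpy [-1.572 -0.002  0.003] w 0.0259 F [ 0.3 -0.4 -0.3]
shares [-0.68    0.013  -1.4075] [0.0007 0.0029 0.002 ] rows>= 7.816189465632975
```

View pics/w8.png

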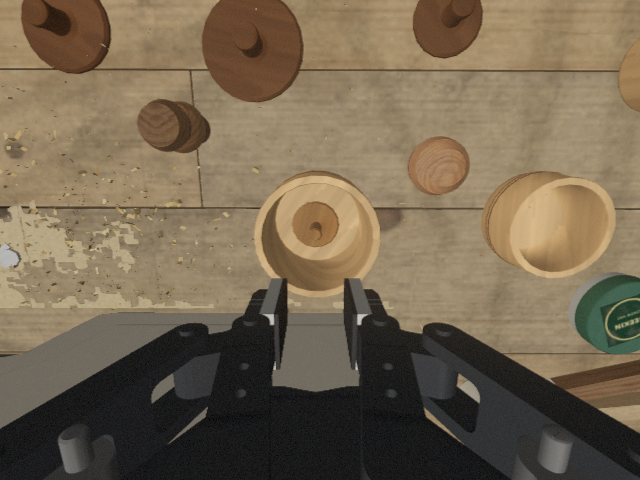

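Emit:
arm_command(
  series="-0.4 0 -0.8 0 0 0; -0.4 0 -0.8 0 0 0; -0.4 0 -0.8 0 0 0; -0.4 0 -0.8 0 0 0; -0.4 0 -0.8 0 0 0",
  gripper=-0.3,
)

```text
clock: 10.4
eef_pos: [0.4891, -0.262, 0.1518]
tool_rot: [-1.571, -0.0, 0.001]
force: [0.7, -0.1, -0.2]
width: 0.0553
```

```bash
python3 plan.py 0.422 -.4115 .15 0
```

```text
t 10.4 pos [ 0.4891 -0.262   0.1518] rpy [-1.571e+00 -0.000e+00  1.000e-03] w 0.0553 F [ 0.7 -0.1 -0.2]
shares [-0.2689  0.0074 -0.5978] [0.0004 0.0005 0.    ] rows>= 3.2779293509190652
```

Emit:
arm_command(
  series="-0.27 0.1 -0.6 0 0 0; -0.27 0.1 -0.6 0 0 0; -0.27 0.1 -0.6 0 0 0; -0.27 0.1 -0.6 0 0 0; -0.27 0.1 -0.6 0 0 0; -0.27 0.1 -0.6 0 0 0",
)

```text
clock: 11.0
eef_pos: [0.4213, -0.4116, 0.1255]
tool_rot: [-1.569, 0.001, -0.0]
force: [-0.1, 0.9, -0.3]
width: 0.0558
```

```bash
python3 snap.py w9; python3 plan.py 0.422 -.4115 .003 0
```

```text
11.0 [ 0.4213 -0.4116  0.1255] [-1.5694e+00  1.4000e-03 -4.0000e-04] [ 0.027 -0.013  0.007  0.004  0.001  0.001]
t 11.05 pos [ 0.4218 -0.4112  0.1261] rpy [-1.57e+00  1.00e-03  1.00e-03] w 0.0553 F [0.4 0.3 0.4]
shares [ 0.0012  0.4923 -0.0018] [-0.0008  0.0008 -0.0008] rows>= 2.46132683662475
```

View pics/w9.png

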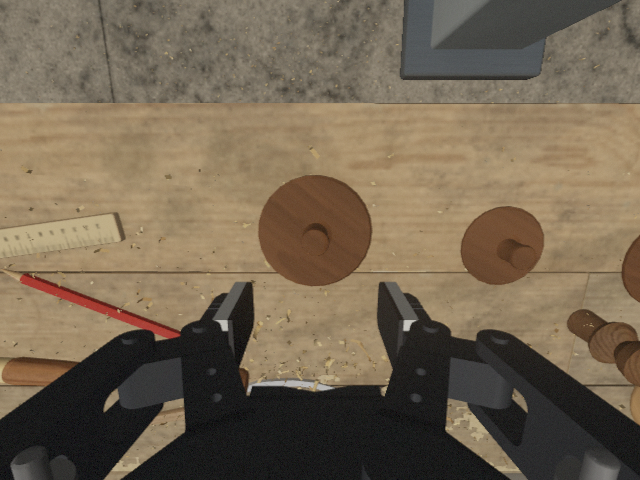

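```bash
python3 wm.py w9 315 231 68 lid .018 .047 n; python3 wm.py w9 502 245 48 lid .018 .034 n
python3 - <<'E'
from h import *; import pickle
c=pickle.load(open("pics/w9.pkl","rb"))[1];c2=pickle.load(open("pics/w2.pkl","rb"))[1]
print(cast(c,[(315,236)],.046)); print(tri([(c,(315,236)),(c2,(85,12))]), tri([(c,(522,257)),(c2,(305,29))]))
a=np.hstack([cv2.resize(cv2.imread(f"pics/{n}.png")[y:y+60,x:x+60],(400,400),interpolation=cv2.INTER_CUBIC) for n,x,y in(("w9",285,205),("w2",60,0))]); cv2.imwrite("pics/kn.png",a)
E
```

```text
w9 lid fixedR [ 0.4203 -0.4118] rms mm 1.42 free [ 0.4202 -0.4119  0.0456] 0.31
w9 lid fixedR [ 0.432  -0.2588] rms mm 0.93 free [ 0.432  -0.2588  0.0332] 0.4
[[ 0.41594693 -0.41163711  0.046     ]]
(array([ 0.41928343, -0.41295784,  0.03844612]), array([0.00268942])) (array([ 0.43286363, -0.25542353,  0.04185821]), array([0.00124336]))
```

View pics/kn.png

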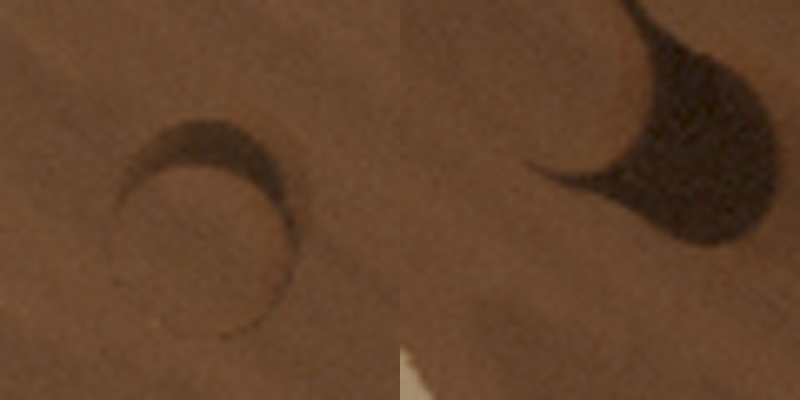

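Emit:
arm_command(
  series="-0.003 0.15 -0.002 0 0 0; -0.003 0.3 -0.002 0 0 0; -0.003 0.4 -0.002 0 0 0; -0.003 0.45 -0.002 0 0 0; -0.003 0.473 -0.002 0 0 0; -0.003 0.473 -0.002 0 0 0; -0.003 0.473 -0.002 0 0 0",
)

```text
clock: 11.75
eef_pos: [0.4218, -0.4119, 0.0093]
tool_rot: [-1.571, -0.001, 0.001]
force: [-0.0, 0.5, 0.3]
width: 0.0554
```

Emit:
arm_command(
  series="0 0 0 0 0 0; 0 0 0 0 0 0; 0 0 0 0 0 0; 0 0 0 0 0 0; 0 0 0 0 0 0; 0 0 0 0 0 0; 0 0 0 0 0 0",
  gripper=1,
  grip_force=40,
)

```text
clock: 12.45
eef_pos: [0.4222, -0.4125, 0.0105]
tool_rot: [-1.573, -0.002, 0.001]
force: [-1.5, 0.6, 5.7]
width: 0.0187
```

```bash
python3 snap.py w10; python3 -c "
import cv2
a=cv2.imread('pics/w10.png')[150:400,160:480]
cv2.imwrite('pics/w10z.png',cv2.resize(a,None,fx=2,fy=2))"
```

```text
12.45 [ 0.4222 -0.4125  0.0105] [-1.5727e+00 -2.1000e-03  1.1000e-03] [-0.    -0.     0.001 -0.     0.    -0.   ]
```

View pics/w10z.png

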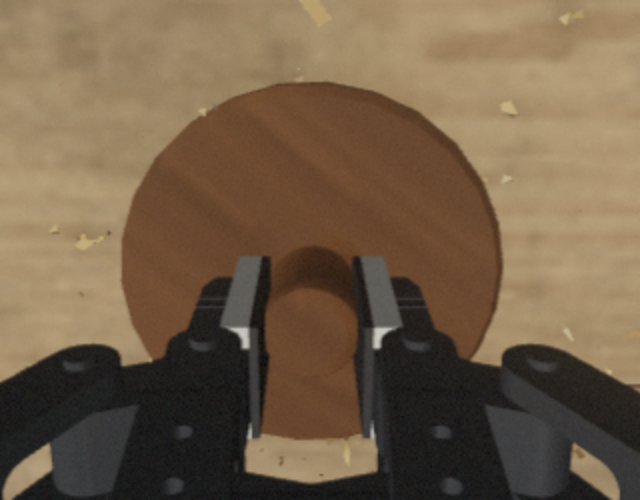

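Emit:
arm_command(
  series="0 -0.1 0 0 0 0; 0 -0.3 0 0 0 0; 0 -0.5 0 0 0 0; 0 -0.56 0 0 0 0; 0 -0.56 0 0 0 0",
)

```text
clock: 13.0
eef_pos: [0.4229, -0.4132, 0.1535]
tool_rot: [-1.576, -0.006, 0.001]
force: [0.2, -0.2, -0.9]
width: 0.0186
```

```bash
python3 snap.py w11; python3 plan.py 0.5905 -.0585 .15 0; python3 -c "
import cv2
a=cv2.imread('pics/w11.png')[100:400,140:500]
cv2.imwrite('pics/w11z.png',cv2.resize(a,None,fx=2,fy=2))"
```

```text
13.0 [ 0.4229 -0.4132  0.1535] [-1.5762e+00 -5.7000e-03  1.0000e-03] [ 0.001  0.03  -0.083 -0.044 -0.    -0.003]
t 13.05 pos [ 0.4222 -0.4126  0.1509] rpy [-1.574e+00 -3.000e-03  1.000e-03] w 0.0184 F [-1.2 -0.  -2.7]
shares [0.6746 0.0016 1.4156] [0.0028 0.001  0.0029] rows>= 7.840455292073051
```

View pics/w11z.png

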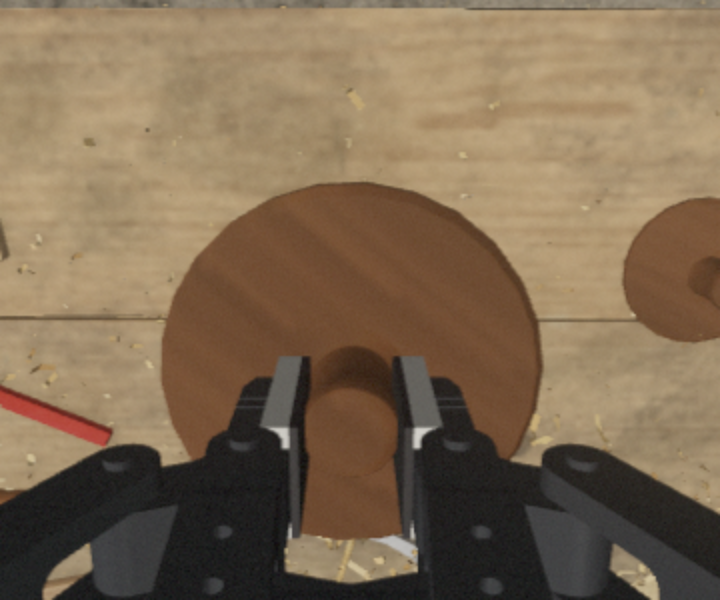

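```bash
cat > hand.py <<'E'
import sys,pickle
from h import *
from bx import box
def go(n,dz,R,gx=0,gy=0):
    o,c=pickle.load(open(f"pics/{n}.pkl","rb")); p=o["eef_pos"]
    g=box(n,p[0]+gx,p[1]+gy,p[2]+dz,R,wall=0); print("lid - tcp mm",((g-p[:2])*1e3).round(2))
a=sys.argv; go(a[1],float(a[2]),float(a[3]))
E
python3 hand.py w11 .0065 .047; python3 hand.py w10 .0065 .047
```

```text
w11 [ 0.422  -0.4142] rms 1.11 n 924 cover 30 /36
lid - tcp mm [-0.83 -0.97]
w10 [ 0.4211 -0.4135] rms 1.06 n 642 cover 30 /36
lid - tcp mm [-1.1  -0.98]
```

View pics/w11_box470.png

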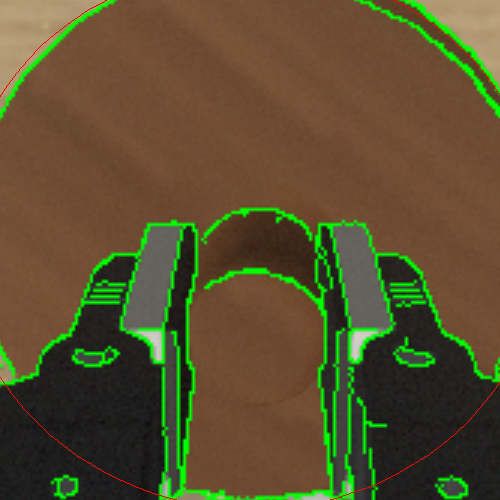

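Emit:
arm_command(
  series="0.34 0 0.8 0 0 0; 0.34 0 0.8 0 0 0; 0.34 0 0.8 0 0 0; 0.34 0 0.8 0 0 0; 0.34 0 0.8 0 0 0",
)

```text
clock: 13.55
eef_pos: [0.5072, -0.2085, 0.1479]
tool_rot: [-1.572, -0.0, 0.004]
force: [-0.0, -0.9, -0.2]
width: 0.0186
```

```bash
python3 plan.py 0.5906 -.0575 .13 0
```

```text
t 13.55 pos [ 0.5072 -0.2085  0.1479] rpy [-1.572 -0.     0.004] w 0.0186 F [-0.  -0.9 -0.2]
shares [0.3359 0.0713 0.6028] [0.0007 0.0039 0.    ] rows>= 3.4684991167400514
```

Emit:
arm_command(
  series="0.335 0.05 0.603 0 0.004 0; 0.335 0.07 0.603 0 0.004 0; 0.335 0.07 0.603 0 0.004 0; 0.335 0.07 0.603 0 0.004 0; 0.335 0.07 0.603 0 0.004 0; 0.335 0.07 0.603 0 0.004 0; 0.335 0.07 0.603 0 0.004 0",
)

```text
clock: 14.25
eef_pos: [0.5896, -0.0582, 0.1291]
tool_rot: [-1.572, 0.002, -0.001]
force: [0.6, -0.4, -0.2]
width: 0.0186
```

```bash
python3 snap.py w12; python3 hand.py w12 .0065 .047; python3 plan.py 0.5906 -.0575 .075 0;python3 -c "
import cv2
a=cv2.imread('pics/w12.png')[100:400,140:500]
cv2.imwrite('pics/w12z.png',cv2.resize(a,None,fx=2,fy=2))"
```

```text
14.25 [ 0.5896 -0.0582  0.1291] [-1.5716e+00  1.8000e-03 -8.0000e-04] [-0.012 -0.01   0.011  0.001 -0.     0.004]
w12 [ 0.587  -0.0597] rms 1.07 n 824 cover 29 /36
lid - tcp mm [-2.59 -1.56]
t 14.3 pos [ 0.5897 -0.0584  0.1296] rpy [-1.572e+00  1.000e-03 -1.000e-03] w 0.0187 F [-0.7  0.1  0.1]
shares [0.0037 0.2185 0.0039] [ 0.0008 -0.0013 -0.001 ] rows>= 1.0929161476680946
```

View pics/w12z.png

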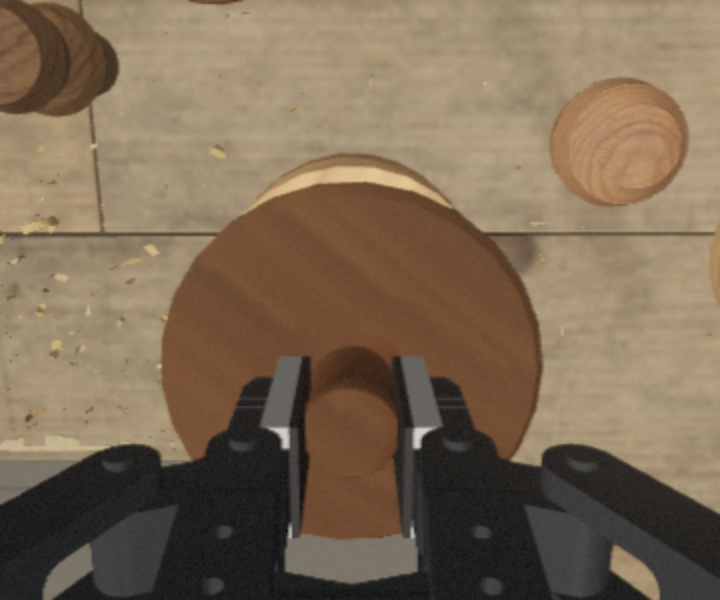

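Emit:
arm_command(
  series="0.004 0.06 0.004 0 0 0; 0.004 0.11 0.004 0 0 0; 0.004 0.15 0.004 0 0 0; 0.004 0.18 0.004 0 0 0; 0.004 0.2 0.004 0 0 0; 0.004 0.21 0.004 0 0 0; 0.004 0.22 0.004 0 0 0; 0.004 0.22 0.004 0 0 0; 0.004 0.22 0.004 0 0 0",
)

```text
clock: 15.2
eef_pos: [0.5908, -0.0575, 0.0749]
tool_rot: [-1.572, 0.001, -0.001]
force: [0.5, -0.4, 0.1]
width: 0.0181
```

```bash
python3 snap.py w13; python3 snap.py s13 side;python3 -c "
import cv2
a=cv2.imread('pics/w13.png')[100:400,140:500]
b=cv2.imread('pics/s13.png')[200:300,300:420]
cv2.imwrite('pics/w13z.png',cv2.resize(a,None,fx=2,fy=2));cv2.imwrite('pics/s13z.png',cv2.resize(b,None,fx=5,fy=5,interpolation=2))"
```

```text
15.2 [ 0.5908 -0.0575  0.0749] [-1.5717e+00  6.0000e-04 -1.3000e-03] [ 0.002 -0.003  0.002 -0.    -0.    -0.001]
15.25 [ 0.5908 -0.0575  0.0749] [-1.5716e+00  6.0000e-04 -1.3000e-03] [-0.     0.002 -0.     0.002  0.    -0.   ]
```

View pics/w13z.png

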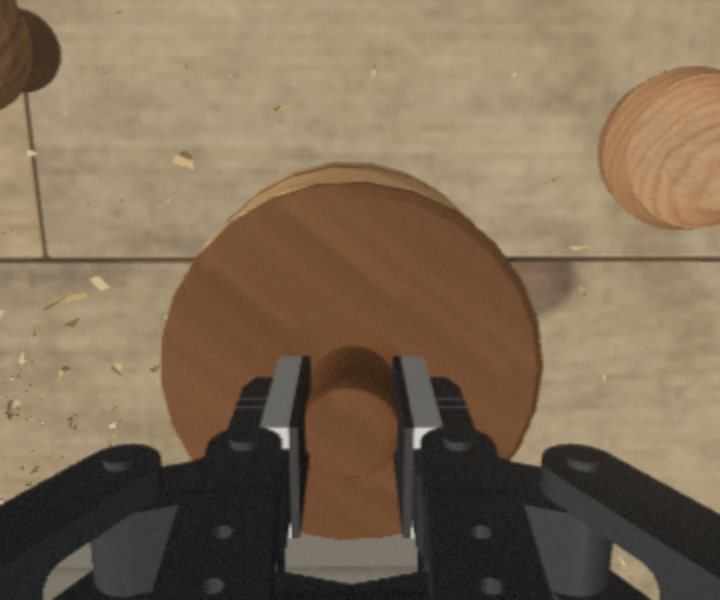

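View pics/s13z.png

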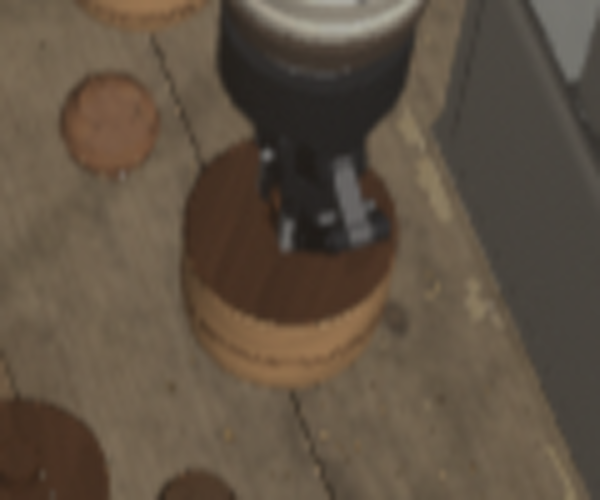

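Emit:
arm_command(
  series="0 0 0 0 0 0; 0 0 0 0 0 0; 0 0 0 0 0 0; 0 0 0 0 0 0; 0 0 0 0 0 0",
  gripper=-0.1,
)

```text
clock: 15.8
eef_pos: [0.5908, -0.0574, 0.075]
tool_rot: [-1.572, 0.001, -0.001]
force: [0.2, 0.3, 0.1]
width: 0.0471
```

Emit:
arm_command(
  series="0 -0.1 0 0 0 0; 0 -0.2 0 0 0 0; 0 -0.3 0 0 0 0; 0 -0.4 0 0 0 0; 0 -0.4 0 0 0 0",
)

```text
clock: 16.3
eef_pos: [0.5922, -0.0575, 0.1788]
tool_rot: [-1.572, -0.005, -0.001]
force: [-0.1, 0.2, 0.5]
width: 0.0467
```

```bash
python3 snap.py w14; python3 wm.py w14 314 230 75 lid .078 .047 n; python3 plan.py 0.448 -.11 .15 0
```

```text
16.3 [ 0.5922 -0.0575  0.1788] [-1.5721e+00 -4.8000e-03 -1.3000e-03] [ 0.     0.016 -0.068 -0.049 -0.003  0.   ]
w14 lid fixedR [ 0.589  -0.0576] rms mm 1.07 free [ 0.5892 -0.0576  0.0462] 0.74
t 16.35 pos [ 0.5917 -0.0575  0.1767] rpy [-1.572e+00 -3.000e-03 -1.000e-03] w 0.047 F [ 0.8 -0.3 -0.1]
shares [-0.5748  0.1057 -0.2108] [ 0.0011 -0.0013  0.0025] rows>= 3.1065879163672636
```

View pics/w14.png

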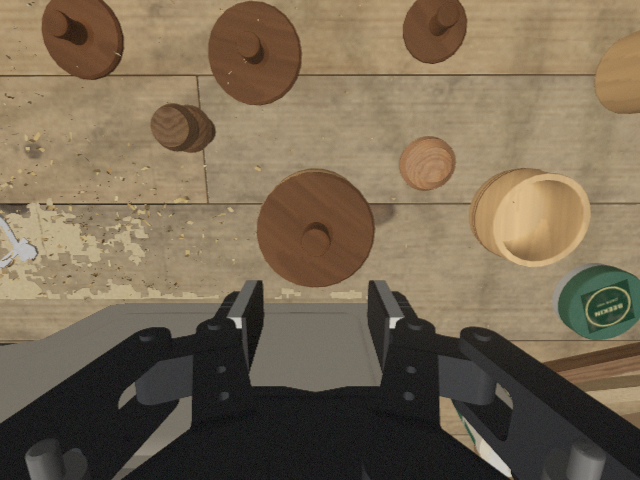

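Emit:
arm_command(
  series="-0.573 0.18 -0.21 0 0 0; -0.573 0.18 -0.21 0 0 0; -0.573 0.18 -0.21 0 0 0; -0.573 0.18 -0.21 0 0 0; -0.573 0.18 -0.21 0 0 0; -0.573 0.18 -0.21 0 0 0",
  gripper=-0.3,
)

```text
clock: 16.95
eef_pos: [0.4494, -0.1098, 0.1317]
tool_rot: [-1.572, -0.004, -0.001]
force: [0.1, 0.1, -0.4]
width: 0.0554
```

```bash
python3 snap.py w15; python3 wm.py w15 314 230 60 lid .0165 .0405 n; python3 plan.py 0.448 -.11 .015 0
```

```text
16.95 [ 0.4494 -0.1098  0.1317] [-1.572e+00 -3.700e-03 -1.500e-03] [ 0.012  0.018  0.026 -0.     0.001  0.001]
w15 lid fixedR [ 0.4474 -0.1098] rms mm 1.23 free [ 0.4473 -0.1098  0.0393] 0.34
t 17.0 pos [ 0.4498 -0.1097  0.1318] rpy [-1.572e+00 -4.000e-03 -1.000e-03] w 0.0555 F [0.3 0.6 0.6]
shares [-0.0087  0.4671 -0.0007] [ 0.0012 -0.0009  0.0035] rows>= 2.3357731172507155
```

View pics/w15.png

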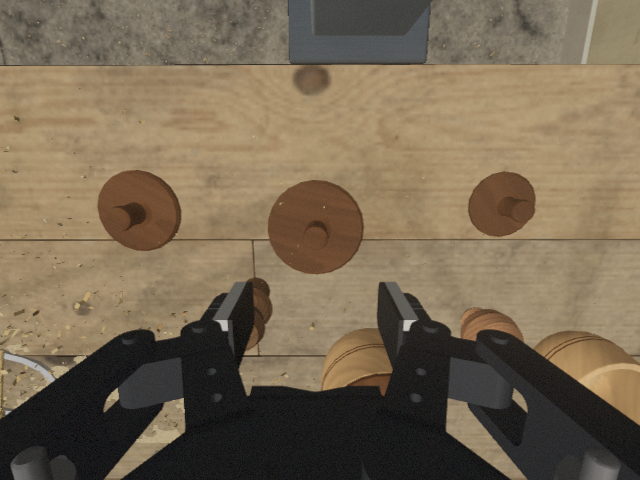

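Emit:
arm_command(
  series="-0.008 0.15 0 0 0 0.003; -0.008 0.3 0 0 0 0.003; -0.008 0.4 0 0 0 0.003; -0.008 0.45 0 0 0 0.003; -0.008 0.465 0 0 0 0.003; -0.008 0.465 0 0 0 0.003; -0.008 0.465 0 0 0 0.003",
)

```text
clock: 17.7
eef_pos: [0.4493, -0.1099, 0.0169]
tool_rot: [-1.572, -0.002, -0.001]
force: [-0.5, 0.2, 0.5]
width: 0.0555
```

Emit:
arm_command(
  series="0 0 0 0 0 0; 0 0 0 0 0 0; 0 0 0 0 0 0; 0 0 0 0 0 0; 0 0 0 0 0 0; 0 0 0 0 0 0; 0 0 0 0 0 0",
  gripper=1,
  grip_force=40,
)

```text
clock: 18.4
eef_pos: [0.4498, -0.1101, 0.0178]
tool_rot: [-1.573, -0.004, -0.001]
force: [-1.4, 1.0, 6.1]
width: 0.0158
```

Emit:
arm_command(
  series="0 -0.1 0 0 0 0; 0 -0.25 0 0 0 0; 0 -0.4 0 0 0 0; 0 -0.5 0 0 0 0; 0 -0.5 0 0 0 0; 0 -0.5 0 0 0 0",
)

```text
clock: 19.0
eef_pos: [0.4494, -0.1098, 0.1428]
tool_rot: [-1.573, -0.004, -0.001]
force: [1.0, 0.6, -1.3]
width: 0.0162
```

```bash
python3 snap.py w16; python3 hand.py w16 .003 .0405; python3 plan.py 0.5863 .132 .13 0
```

```text
19.0 [ 0.4494 -0.1098  0.1428] [-1.5729e+00 -4.4000e-03 -8.0000e-04] [ 0.001  0.01  -0.033 -0.006  0.001 -0.001]
w16 [ 0.4471 -0.1124] rms 1.12 n 687 cover 27 /36
lid - tcp mm [-2.35 -2.52]
t 19.05 pos [ 0.449  -0.1097  0.1419] rpy [-1.572e+00 -3.000e-03 -1.000e-03] w 0.016 F [ 0.1  0.1 -0.4]
shares [0.5483 0.0475 0.9675] [ 0.0016 -0.0008  0.0028] rows>= 5.565225130606748
```

View pics/w16.png

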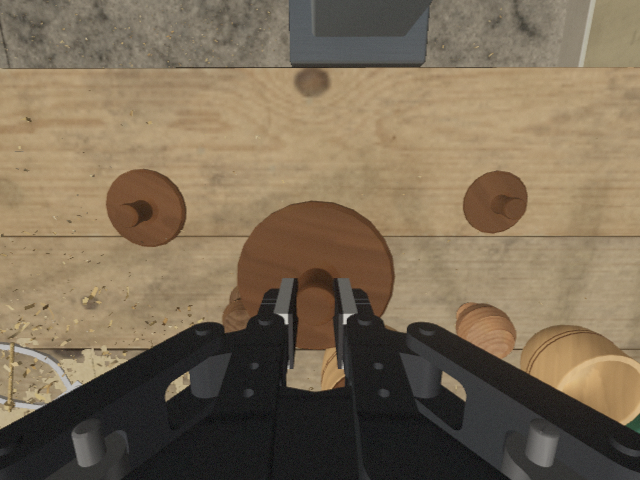

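View pics/w16_box405.png

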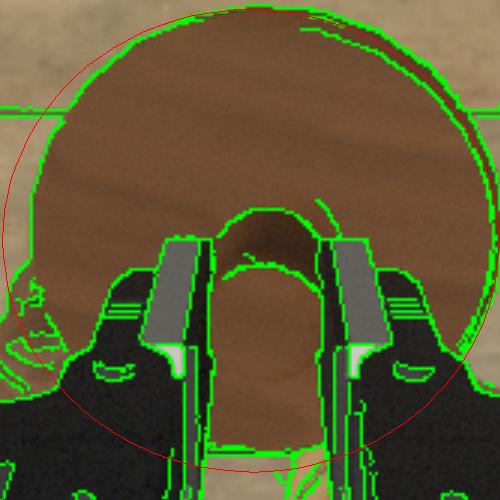

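```bash
python3 hand.py w16 -.001 .0405;python3 hand.py w16 -.003 .0405; cat > hand2.py <<'E'
import sys,pickle
from h import *
n,u,v,w,dz,R=sys.argv[1],*map(int,sys.argv[2:5]),*map(float,sys.argv[5:7])
im=cv2.imread(f"pics/{n}.png"); o,c=pickle.load(open(f"pics/{n}.pkl","rb"))
hs=cv2.cvtColor(cv2.GaussianBlur(im,(3,3),0),cv2.COLOR_BGR2HSV).astype(int); S,V=hs[...,1],hs[...,2]
m=((S>110)&(V<135)).astype(np.uint8)*255
m=cv2.morphologyEx(m,cv2.MORPH_OPEN,np.ones((5,5),np.uint8))
r=np.zeros_like(m); cv2.circle(r,(u,v),w,255,-1); m&=r
ct=max(cv2.findContours(m,cv2.RETR_EXTERNAL,cv2.CHAIN_APPROX_NONE)[0],key=cv2.contourArea)[:,0,:]
p=o["eef_pos"]; X=cast(c,ct,p[2]+dz)[:,:2]; d=np.hypot(*(X-p[:2]).T)
for sel in [(ct[:,1]<v)&(abs(d-R)<.006)]:
    f,e=fit(X[sel],R); print("fixed lid-tcp",((f-p[:2])*1e3).round(2),e*1e3,sel.sum()); f,e=fit(X[sel]); print("free",((f[:2]-p[:2])*1e3).round(2),f[2],e*1e3)
E
python3 hand2.py w16 314 268 85 0 .0405;python3 hand2.py w16 314 268 85 -.003 .0405; python3 hand2.py w11 316 270 105 .0075 .047
```

```text
w16 [ 0.4472 -0.1112] rms 1.04 n 728 cover 31 /36
lid - tcp mm [-2.26 -1.38]
w16 [ 0.4477 -0.1105] rms 0.94 n 768 cover 32 /36
lid - tcp mm [-1.78 -0.69]
fixed lid-tcp [-1.55  0.02] 0.6350152053483887 202
free [-3.78  0.02] 0.038681272835232795 0.17503635825610267
fixed lid-tcp [-1.24  0.01] 0.410059731932841 202
free [-2.58  0.01] 0.039420964180731155 0.17838350854791835
fixed lid-tcp [-0.51  0.12] 0.7173215031059234 238
free [-3.16  0.11] 0.04482124181616696 0.17946902196898637
```

```bash
for n in w7 w8 w14; do python3 bx.py $n .5855 .131 .060 .0405; done;  python3 plan.py 0.587 .131 .125 0
```

```text
w7 [0.5853 0.1308] rms 0.62 n 783 cover 36 /36
w8 [0.5854 0.1309] rms 0.64 n 715 cover 36 /36
w14 [0.5854 0.131 ] rms 0.63 n 663 cover 36 /36
t 19.05 pos [ 0.449  -0.1097  0.1419] rpy [-1.572e+00 -3.000e-03 -1.000e-03] w 0.016 F [ 0.1  0.1 -0.4]
shares [0.551  0.0675 0.9635] [ 0.0016 -0.0008  0.0028] rows>= 5.559981849817201
```

Emit:
arm_command(
  series="0.55 0.03 0.97 0 0 0.003; 0.55 0.03 0.97 0 0 0.003; 0.55 0.03 0.97 0 0 0.003; 0.55 0.03 0.97 0 0 0.003; 0.55 0.03 0.97 0 0 0.003; 0.55 0.03 0.97 0 0 0.003; 0.55 0.03 0.97 0 0 0.003; 0.55 0.03 0.97 0 0 0.003; 0.55 0.03 0.97 0 0 0.003",
)

```text
clock: 19.95
eef_pos: [0.586, 0.1318, 0.1335]
tool_rot: [-1.573, 0.002, -0.001]
force: [0.1, -0.5, -1.3]
width: 0.0158
```

```bash
python3 snap.py w17;  python3 plan.py 0.587 .131 .068 0
```

```text
19.95 [0.586  0.1318 0.1335] [-1.573e+00  1.900e-03 -1.400e-03] [-0.011 -0.015  0.003  0.     0.001  0.002]
t 20.0 pos [0.5862 0.1316 0.134 ] rpy [-1.573e+00  1.000e-03 -2.000e-03] w 0.0158 F [-0.  -0.3 -0.2]
shares [ 0.0037  0.264  -0.002 ] [ 0.0019 -0.0018 -0.001 ] rows>= 1.3199436905078523
```

View pics/w17.png

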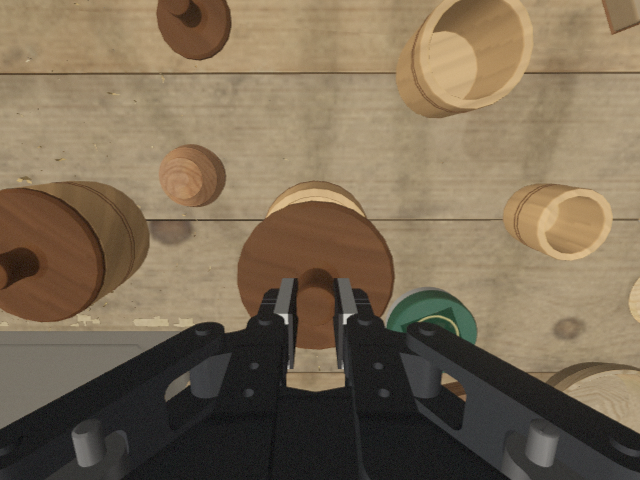

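Emit:
arm_command(
  series="0.003 0.07 -0.002 0 0 0; 0.003 0.13 -0.002 0 0 0; 0.003 0.18 -0.002 0 0 0; 0.003 0.21 -0.002 0 0 0; 0.003 0.235 -0.002 0 0 0; 0.003 0.25 -0.002 0 0 0; 0.003 0.264 -0.002 0 0 0; 0.003 0.264 -0.002 0 0 0; 0.003 0.264 -0.002 0 0 0",
)

```text
clock: 20.9
eef_pos: [0.587, 0.1311, 0.0683]
tool_rot: [-1.573, 0.001, -0.002]
force: [-0.5, -0.1, -0.7]
width: 0.0159
```

```bash
python3 bx.py w17 .460 .227 .068 .034;python3 bx.py w17 .573 .318 .054 .027; python3 snap.py w18;  python3 plan.py 0.587 .131 .068 0
```

```text
w17 [0.462  0.2271] rms 0.68 n 778 cover 32 /36
w17 [0.5727 0.3175] rms 0.67 n 564 cover 36 /36
20.9 [0.587  0.1311 0.0683] [-1.5728e+00  6.0000e-04 -1.7000e-03] [ 0.001 -0.003  0.001  0.002 -0.    -0.003]
t 20.95 pos [0.587  0.1311 0.0683] rpy [-1.573e+00  1.000e-03 -2.000e-03] w 0.0157 F [ 0.7  0.4 -0.4]
shares [-0.0001  0.0014 -0.0004] [ 0.0019 -0.0017 -0.0006] rows>= 0.007154502054906444
```

View pics/w18.png

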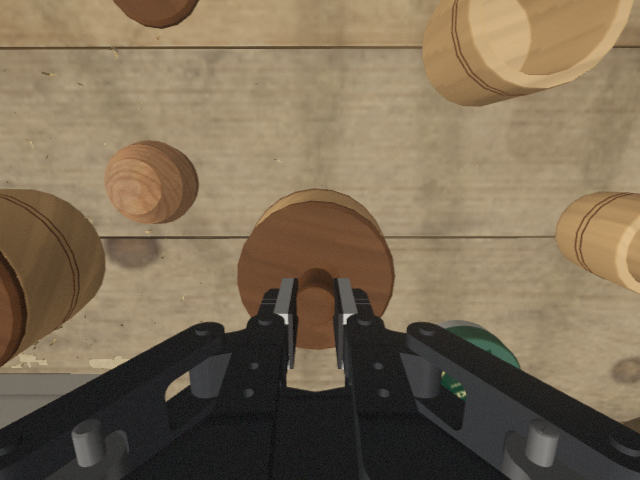

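Emit:
arm_command(
  series="0 0 0 0 0 0; 0 0 0 0 0 0; 0 0 0 0 0 0; 0 0 0 0 0 0; 0 0 0 0 0 0",
  gripper=-0.1,
)

```text
clock: 21.45
eef_pos: [0.587, 0.1311, 0.0684]
tool_rot: [-1.573, 0.0, -0.002]
force: [-1.1, 0.7, -0.6]
width: 0.0464
```

Emit:
arm_command(
  series="0 -0.1 0 0 0 0; 0 -0.2 0 0 0 0; 0 -0.3 0 0 0 0; 0 -0.4 0 0 0 0; 0 -0.4 0 0 0 0",
)

```text
clock: 21.95
eef_pos: [0.5884, 0.1316, 0.1723]
tool_rot: [-1.572, -0.005, -0.002]
force: [0.4, -0.1, 1.3]
width: 0.0468
```

```bash
python3 snap.py w19; python3 wm.py w19 314 230 65 lid .064 .0405 n; python3 plan.py 0.434 -.256 .15 0
```

```text
21.95 [0.5884 0.1316 0.1723] [-1.5715 -0.0048 -0.0018] [ 0.     0.016 -0.066 -0.048  0.     0.   ]
w19 lid fixedR [0.5839 0.1316] rms mm 1.17 free [0.5841 0.1315 0.0399] 1.1
t 22.0 pos [0.5879 0.1315 0.1702] rpy [-1.572 -0.003 -0.002] w 0.047 F [-0.   0.1 -0.4]
shares [-0.6131  0.0811 -1.5509] [ 0.0012 -0.0017  0.0025] rows>= 8.348337786614293
```

View pics/w19.png

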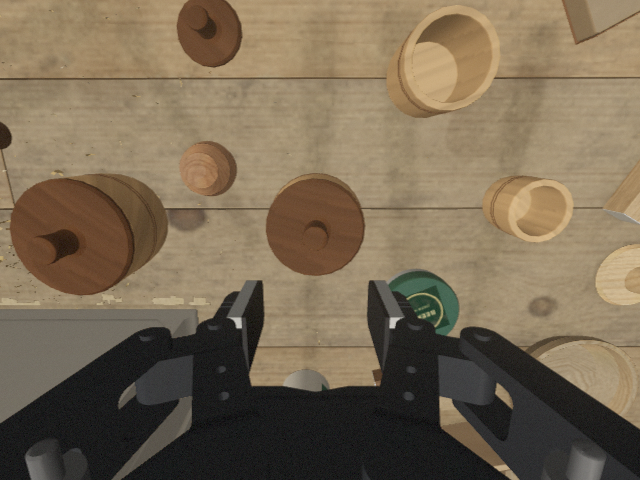

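Emit:
arm_command(
  series="-0.638 0.15 -0.353 0 0 0.002; -0.638 0.15 -0.353 0 0 0.002; -0.638 0.15 -0.353 0 0 0.002; -0.638 0.15 -0.353 0 0 0.002; -0.638 0.15 -0.353 0 0 0.002; -0.638 0.15 -0.353 0 0 0.002; -0.638 0.15 -0.353 0 0 0.002",
  gripper=-0.2,
)

```text
clock: 22.7
eef_pos: [0.429, 0.0437, 0.1322]
tool_rot: [-1.572, -0.001, -0.002]
force: [0.6, -0.2, 0.7]
width: 0.051
```

```bash
python3 snap.py w20; python3 wm.py w20 314 230 45 lid .0165 .027 n; python3 plan.py 0.4284 .0432 .016 0
```

```text
22.7 [0.429  0.0437 0.1322] [-1.5719e+00 -7.0000e-04 -1.7000e-03] [ 0.005  0.014  0.013  0.006 -0.    -0.   ]
w20 lid fixedR [0.4273 0.0433] rms mm 0.99 free [0.4273 0.0433 0.026 ] 0.27
t 22.75 pos [0.4291 0.0438 0.1323] rpy [-1.572e+00 -0.000e+00 -1.000e-03] w 0.0515 F [-0.4  0.5 -0.2]
shares [-0.003   0.465  -0.0019] [ 0.0011 -0.0014  0.0004] rows>= 2.3251018733576134
```

View pics/w20.png

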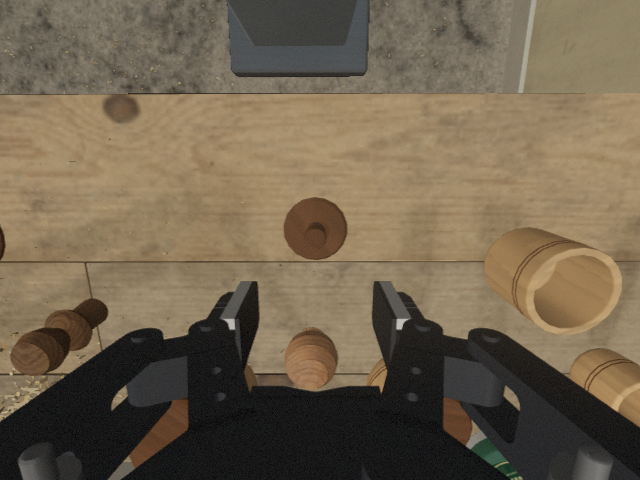

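Emit:
arm_command(
  series="-0.006 0.15 -0.002 0 0 0; -0.006 0.3 -0.002 0 0 0; -0.006 0.4 -0.002 0 0 0; -0.006 0.45 -0.002 0 0 0; -0.006 0.465 -0.002 0 0 0; -0.006 0.465 -0.002 0 0 0; -0.006 0.465 -0.002 0 0 0",
)

```text
clock: 23.45
eef_pos: [0.4287, 0.0434, 0.0173]
tool_rot: [-1.572, -0.002, -0.001]
force: [-0.3, 0.5, -0.4]
width: 0.0511
```

Emit:
arm_command(
  series="0 0 0 0 0 0; 0 0 0 0 0 0; 0 0 0 0 0 0; 0 0 0 0 0 0; 0 0 0 0 0 0; 0 0 0 0 0 0; 0 0 0 0 0 0",
  gripper=1,
  grip_force=40,
)

```text
clock: 24.15
eef_pos: [0.4293, 0.0434, 0.0182]
tool_rot: [-1.572, -0.004, -0.001]
force: [-1.1, 0.2, 5.5]
width: 0.014
```

Emit:
arm_command(
  series="0 -0.1 0 0 0 0; 0 -0.25 0 0 0 0; 0 -0.4 0 0 0 0; 0 -0.5 0 0 0 0; 0 -0.5 0 0 0 0; 0 -0.5 0 0 0 0",
)

```text
clock: 24.75
eef_pos: [0.429, 0.0435, 0.1433]
tool_rot: [-1.571, -0.005, -0.001]
force: [-0.5, 0.3, -0.4]
width: 0.014
```

```bash
python3 snap.py w21; python3 hand2.py w21 314 265 65 -.001 .027; for n in w19 w20; do python3 bx.py $n .5727 .3175 .054 .027; python3 bx.py $n .462 .227 .068 .034;done; python3 plan.py 0.574 .3175 .125 0
```

```text
24.75 [0.429  0.0435 0.1433] [-1.5715e+00 -4.6000e-03 -1.3000e-03] [-0.001  0.011 -0.032 -0.005  0.001 -0.   ]
fixed lid-tcp [-48.53  -0.57] 8.412280497553894 116
free [-3.45 -0.1 ] 0.025431681026168555 0.18422924923293116
w19 [0.5728 0.3176] rms 0.67 n 460 cover 36 /36
w19 [0.4623 0.227 ] rms 0.73 n 817 cover 36 /36
w20 [0.5708 0.318 ] rms 0.96 n 112 cover 14 /36
w20 [0.4615 0.2266] rms 0.66 n 713 cover 36 /36
t 24.8 pos [0.4285 0.0435 0.1424] rpy [-1.572e+00 -3.000e-03 -1.000e-03] w 0.0137 F [ 0.  -1.4 -1.1]
shares [0.5803 0.0706 1.097 ] [ 0.0008 -0.0013  0.0029] rows>= 6.2149449821387215
```

View pics/w21.png

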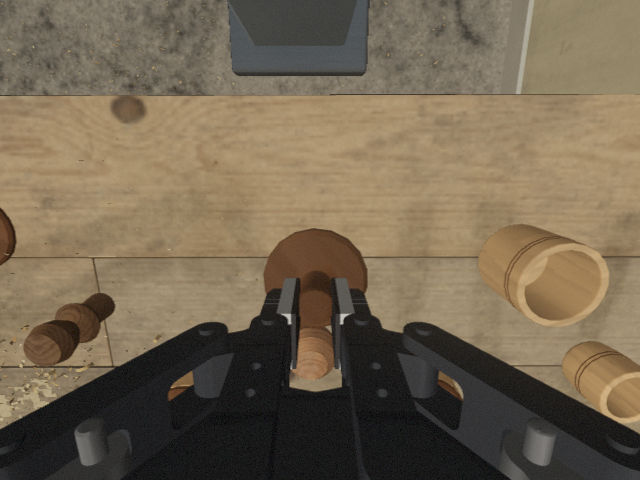

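Emit:
arm_command(
  series="0.32 0 0.6 0 0 0.003; 0.32 0 0.6 0 0 0.003; 0.32 0 0.6 0 0 0.003; 0.32 0 0.6 0 0 0.003; 0.583 0.02 0.98 0 0 0.003; 0.583 0.04 1 0 0 0.003; 0.583 0.06 1 0 0 0.003; 0.583 0.06 1 0 0 0.003; 0.583 0.06 1 0 0 0.003",
)

```text
clock: 25.7
eef_pos: [0.5738, 0.293, 0.1256]
tool_rot: [-1.573, 0.003, -0.001]
force: [-0.5, -1.1, -0.0]
width: 0.0142
```

```bash
python3 plan.py 0.5743 .3175 .11 0
```

```text
t 25.7 pos [0.5738 0.293  0.1256] rpy [-1.573e+00  3.000e-03 -1.000e-03] w 0.0142 F [-0.5 -1.1 -0. ]
shares [0.0023 0.062  0.0982] [ 0.0025 -0.0007 -0.0031] rows>= 0.5808348148411893
```

Emit:
arm_command(
  series="0.002 0.02 0.098 0 0 -0.002; 0.002 0.06 0.098 0 0 -0.002; 0.002 0.06 0.098 0 0 -0.002; 0.002 0.06 0.098 0 0 -0.002",
)

```text
clock: 26.1
eef_pos: [0.5739, 0.3163, 0.1106]
tool_rot: [-1.574, 0.002, -0.001]
force: [0.2, 0.4, -0.1]
width: 0.014
```

```bash
python3 snap.py w22; python3 hand2.py w22 314 265 65 -.001 .027; python3 plan.py 0.5743 .3175 .062 0
```

```text
26.1 [0.5739 0.3163 0.1106] [-1.5738e+00  1.6000e-03 -1.5000e-03] [-0.    -0.005  0.016  0.001  0.002  0.002]
fixed lid-tcp [-1.56  0.02] 0.4892408464859543 117
free [-3.61 -0.  ] 0.02529701967370586 0.20517230509626494
t 26.15 pos [0.5742 0.3164 0.111 ] rpy [-1.573e+00  1.000e-03 -2.000e-03] w 0.0137 F [ 0.5  0.2 -0.3]
shares [0.0006 0.1961 0.0048] [ 0.0025 -0.0016 -0.0008] rows>= 0.9809402878164086
```

View pics/w22.png

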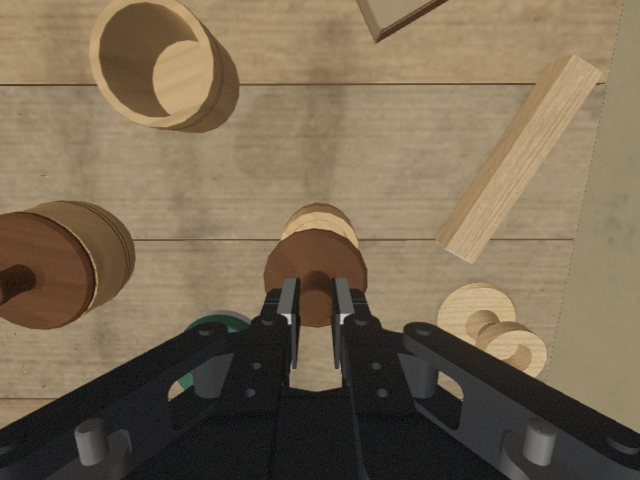

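Emit:
arm_command(
  series="0.001 0.05 0.004 0 0 0; 0.001 0.09 0.004 0 0 0; 0.001 0.12 0.004 0 0 0; 0.001 0.145 0.004 0 0 0; 0.001 0.17 0.004 0 0 0; 0.001 0.185 0.004 0 0 0; 0.001 0.196 0.004 0 0 0; 0.001 0.196 0.004 0 0 0; 0.001 0.196 0.004 0 0 0",
)

```text
clock: 27.05
eef_pos: [0.5744, 0.3175, 0.0622]
tool_rot: [-1.573, 0.001, -0.001]
force: [0.4, 1.4, -1.5]
width: 0.0139
```

```bash
python3 snap.py w23; python3 bx.py w22 .462 .227 .068 .034; python3 plan.py 0.5743 .3175 .062 0
```

```text
27.05 [0.5744 0.3175 0.0622] [-1.5732e+00  8.0000e-04 -1.4000e-03] [ 0.001 -0.001  0.003  0.002 -0.003  0.   ]
w22 [0.462  0.2279] rms 0.67 n 1043 cover 36 /36
t 27.1 pos [0.5745 0.3175 0.0623] rpy [-1.573e+00  1.000e-03 -2.000e-03] w 0.0142 F [ 0.1  0.4 -1.1]
shares [-0.0007  0.0012  0.0002] [ 0.0023 -0.0014 -0.0006] rows>= 0.006886103222255495
```

View pics/w23.png

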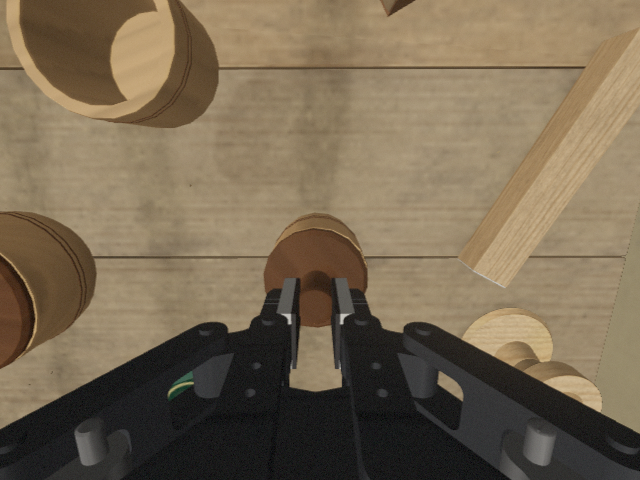

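Aligned; release and retreat.

Emit:
arm_command(
  series="0 0 0 0 0 0; 0 0 0 0 0 0; 0 0 0 0 0 0; 0 0 0 0 0 0; 0 0 0 0 0 0",
  gripper=-0.1,
)

```text
clock: 27.6
eef_pos: [0.5745, 0.3174, 0.0623]
tool_rot: [-1.573, 0.001, -0.001]
force: [0.6, -0.2, -0.1]
width: 0.0468
```

Emit:
arm_command(
  series="0 -0.1 0 0 0 0; 0 -0.2 0 0 0 0; 0 -0.3 0 0 0 0; 0 -0.4 0 0 0 0; 0 -0.42 0 0 0 0",
)

```text
clock: 28.1
eef_pos: [0.5754, 0.3182, 0.1707]
tool_rot: [-1.571, -0.003, -0.002]
force: [0.3, 1.3, -0.2]
width: 0.0467
```

```bash
python3 snap.py w24; python3 wm.py w24 314 230 50 lid .058 .027 n; python3 plan.py 0.434 -.256 .15 0
```

```text
28.1 [0.5754 0.3182 0.1707] [-1.571e+00 -3.400e-03 -1.500e-03] [0.    0.03  0.055 0.059 0.002 0.   ]
w24 lid fixedR [0.5713 0.3181] rms mm 1.19 free [0.5714 0.3181 0.0267] 1.19
t 28.15 pos [0.5753 0.3181 0.1698] rpy [-1.571 -0.003 -0.002] w 0.0467 F [-0.1 -0.4  0.3]
shares [-0.5619  0.0792 -2.2972] [ 0.0006 -0.0015  0.0025] rows>= 11.831272147746782
```

View pics/w24.png

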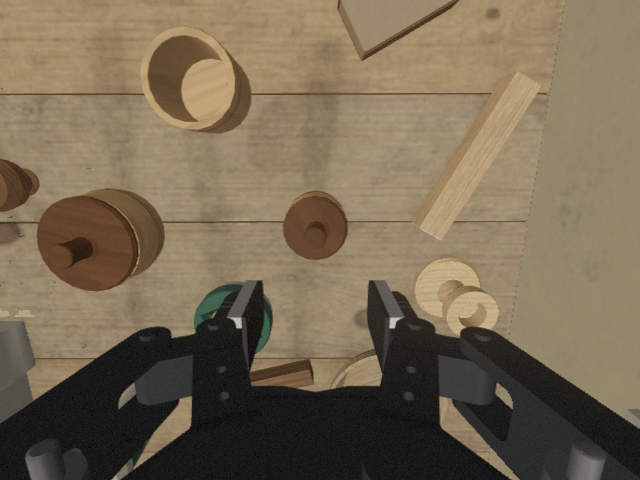

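Emit:
arm_command(
  series="-0.28 0 -1 0 0 0.002; -0.28 0 -1 0 0 0.002; -0.28 0 -1 0 0 0.002; -0.28 0 -1 0 0 0.002; -0.28 0 -1 0 0 0.002; -0.28 0 -1 0 0 0.002",
)

```text
clock: 28.75
eef_pos: [0.5032, 0.0644, 0.1689]
tool_rot: [-1.573, 0.001, -0.005]
force: [1.3, 0.3, 0.4]
width: 0.0467
```

Emit:
arm_command(
  series="-0.28 0 -1 0 0 0; -0.28 0 -1 0 0 0; -0.28 0 -1 0 0 0; -0.28 0 -1 0 0 0; -0.28 0 -1 0 0 0; -0.28 0 -1 0 0 0",
  gripper=-0.3,
)

```text
clock: 29.35
eef_pos: [0.4305, -0.1883, 0.1681]
tool_rot: [-1.573, 0.002, -0.008]
force: [0.1, 0.6, -0.2]
width: 0.0556
```

```bash
python3 plan.py 0.4345 -.256 .13 0
```

```text
t 29.35 pos [ 0.4305 -0.1883  0.1681] rpy [-1.573  0.002 -0.008] w 0.0556 F [ 0.1  0.6 -0.2]
shares [ 0.0186  0.1529 -0.2703] [ 0.0018 -0.0081 -0.002 ] rows>= 1.555486514837217
```

Emit:
arm_command(
  series="0.018 0.15 -0.27 0 -0.008 -0.002; 0.018 0.15 -0.27 0 -0.008 -0.002; 0.018 0.15 -0.27 0 -0.008 -0.002; 0.018 0.15 -0.27 0 -0.008 -0.002; 0.018 0.15 -0.27 0 -0.008 -0.002",
)

```text
clock: 29.85
eef_pos: [0.4347, -0.255, 0.1308]
tool_rot: [-1.572, -0.0, 0.001]
force: [0.3, 0.2, 0.1]
width: 0.0556
```

```bash
python3 snap.py w25; python3 wm.py w25 314 230 55 lid .0165 .034 n; python3 plan.py 0.434 -.2565 .017 0
```

```text
29.85 [ 0.4347 -0.255   0.1308] [-1.5724e+00 -1.0000e-04  8.0000e-04] [ 0.008 -0.011  0.006  0.002 -0.001 -0.004]
w25 lid fixedR [ 0.4327 -0.256 ] rms mm 1.02 free [ 0.4327 -0.2559  0.033 ] 0.28
t 29.9 pos [ 0.4348 -0.255   0.1311] rpy [-1.573e+00 -1.000e-03  1.000e-03] w 0.0554 F [ 0.5 -0.5  0.1]
shares [-0.0036  0.4566 -0.0053] [0.0018 0.0012 0.0006] rows>= 2.283217228249279
```

View pics/w25.png

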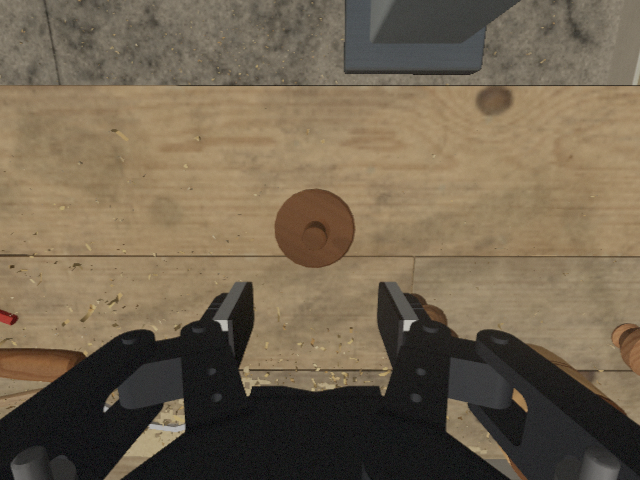

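Emit:
arm_command(
  series="-0.005 0.15 -0.004 0 0 0; -0.005 0.3 -0.004 0 0 0; -0.005 0.4 -0.004 0 0 0; -0.005 0.445 -0.004 0 0 0; -0.005 0.46 -0.004 0 0 0; -0.005 0.46 -0.004 0 0 0; -0.005 0.46 -0.004 0 0 0",
)

```text
clock: 30.6
eef_pos: [0.4346, -0.2565, 0.0177]
tool_rot: [-1.574, -0.003, 0.001]
force: [-0.6, 0.4, -0.9]
width: 0.055
```

Emit:
arm_command(
  series="0 0 0 0 0 0; 0 0 0 0 0 0; 0 0 0 0 0 0; 0 0 0 0 0 0; 0 0 0 0 0 0; 0 0 0 0 0 0; 0 0 0 0 0 0",
  gripper=1,
  grip_force=40,
)

```text
clock: 31.3
eef_pos: [0.435, -0.2567, 0.0184]
tool_rot: [-1.574, -0.004, 0.001]
force: [-0.5, 0.8, 5.1]
width: 0.0161
```

Emit:
arm_command(
  series="0 -0.1 0 0 0 0; 0 -0.25 0 0 0 0; 0 -0.4 0 0 0 0; 0 -0.53 0 0 0 0; 0 -0.53 0 0 0 0; 0 -0.53 0 0 0 0",
)

```text
clock: 31.9
eef_pos: [0.4347, -0.2564, 0.1511]
tool_rot: [-1.575, -0.004, 0.001]
force: [0.8, -0.6, -0.7]
width: 0.016
```

```bash
python3 snap.py w26; python3 hand2.py w26 314 265 80 -.001 .034; python3 plan.py 0.4637 .2272 .14 0
```

```text
31.9 [ 0.4347 -0.2564  0.1511] [-1.5749e+00 -4.4000e-03  1.5000e-03] [ 0.001  0.014 -0.039 -0.007  0.002  0.002]
fixed lid-tcp [-1.73  0.36] 0.5127679191889929 159
free [-3.67  0.37] 0.03240966508718825 0.19689606455466002
t 31.95 pos [ 0.4343 -0.2562  0.1501] rpy [-1.574e+00 -3.000e-03  1.000e-03] w 0.0157 F [-0.1  0.6 -1.7]
shares [0.1204 0.0347 1.9334] [0.003  0.0013 0.0027] rows>= 9.687230591333886
```

View pics/w26.png

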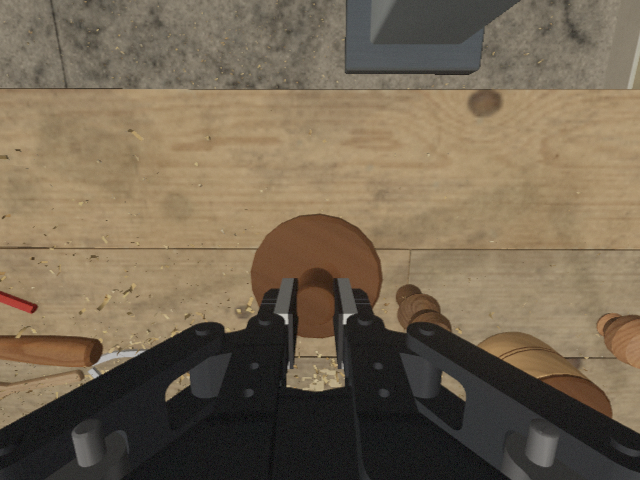

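Emit:
arm_command(
  series="0.06 0 0.97 0 0 0.002; 0.06 0 0.97 0 0 0.002; 0.06 0 0.97 0 0 0.002; 0.06 0 0.97 0 0 0.002; 0.06 0 0.97 0 0 0.002; 0.06 0 0.97 0 0 0.002",
)

```text
clock: 32.55
eef_pos: [0.4481, -0.0095, 0.1477]
tool_rot: [-1.573, 0.002, 0.007]
force: [0.5, -0.4, -0.8]
width: 0.0158
```

```bash
python3 plan.py 0.4637 .2272 .13 0
```

```text
t 32.55 pos [ 0.4481 -0.0095  0.1477] rpy [-1.573  0.002  0.007] w 0.0158 F [ 0.5 -0.4 -0.8]
shares [0.0689 0.0688 0.9464] [ 0.002   0.0065 -0.0016] rows>= 4.757151721339483
```

Emit:
arm_command(
  series="0.069 0.03 0.946 0 0.006 0; 0.069 0.03 0.946 0 0.006 0; 0.069 0.03 0.946 0 0.006 0; 0.069 0.03 0.946 0 0.006 0; 0.069 0.03 0.946 0 0.006 0; 0.069 0.068 0.946 0 0.006 0; 0.069 0.068 0.946 0 0.006 0; 0.069 0.068 0.946 0 0.006 0; 0.069 0.068 0.946 0 0.006 0",
)

```text
clock: 33.45
eef_pos: [0.4639, 0.2258, 0.1303]
tool_rot: [-1.573, 0.002, -0.001]
force: [0.4, 0.1, -0.8]
width: 0.0162
```

```bash
python3 snap.py w27; python3 hand2.py w27 314 265 80 -.001 .034; python3 plan.py 0.4637 .2272 .0762 0
```

```text
33.45 [0.4639 0.2258 0.1303] [-1.5731e+00  1.7000e-03 -1.2000e-03] [-0.001 -0.008  0.008 -0.001  0.001  0.004]
fixed lid-tcp [-1.73  0.51] 0.5719422536266134 157
free [-3.94  0.5 ] 0.032184509762019795 0.17025768590746362
t 33.5 pos [0.464  0.2259 0.1305] rpy [-1.573e+00  1.000e-03 -1.000e-03] w 0.0157 F [-0.2 -0.8 -1. ]
shares [-0.0008  0.2171  0.0055] [ 0.002  -0.0012 -0.0013] rows>= 1.085955735354612
```

View pics/w27.png

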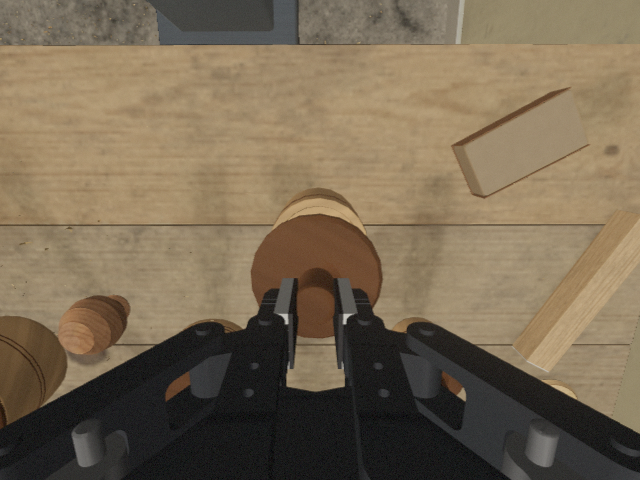

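Emit:
arm_command(
  series="-0.001 0.05 0.004 0 0 0; -0.001 0.09 0.004 0 0 0; -0.001 0.13 0.004 0 0 0; -0.001 0.16 0.004 0 0 0; -0.001 0.185 0.004 0 0 0; -0.001 0.205 0.004 0 0 0; -0.001 0.217 0.004 0 0 0; -0.001 0.217 0.004 0 0 0; -0.001 0.217 0.004 0 0 0",
)

```text
clock: 34.4
eef_pos: [0.4638, 0.2269, 0.0765]
tool_rot: [-1.573, 0.001, -0.001]
force: [-0.5, -0.9, -0.4]
width: 0.0162
```

```bash
python3 snap.py w28; python3 plan.py 0.4637 .2272 .0762 0
```

```text
34.4 [0.4638 0.2269 0.0765] [-1.5727e+00  1.0000e-03 -1.2000e-03] [-0.001 -0.     0.002  0.    -0.001  0.001]
t 34.45 pos [0.4638 0.2269 0.0765] rpy [-1.573e+00  1.000e-03 -1.000e-03] w 0.0159 F [ 0.5  0.2 -0.4]
shares [-0.0004  0.0013  0.0012] [ 0.0018 -0.0011 -0.0009] rows>= 0.009134938084964425
```

View pics/w28.png

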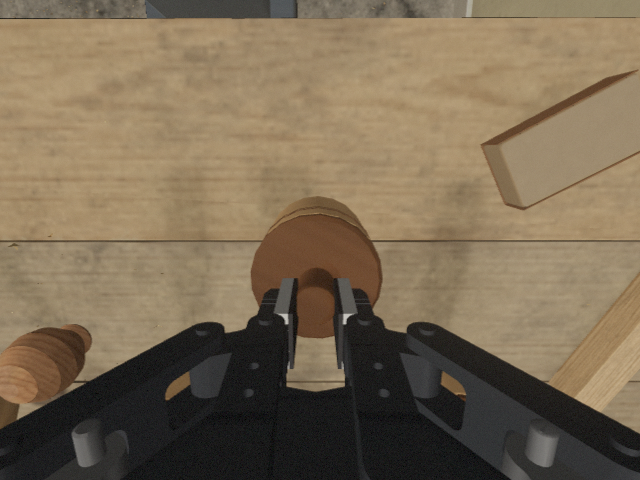

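Emit:
arm_command(
  series="0 0 0 0 0 0; 0 0 0 0 0 0; 0 0 0 0 0 0; 0 0 0 0 0 0; 0 0 0 0 0 0",
  gripper=-0.1,
)

```text
clock: 34.95
eef_pos: [0.4638, 0.2269, 0.0766]
tool_rot: [-1.573, 0.001, -0.001]
force: [-0.4, 0.6, 0.5]
width: 0.0469
```

Emit:
arm_command(
  series="0 -0.1 0 0 0 0; 0 -0.2 0 0 0 0; 0 -0.3 0 0 0 0; 0 -0.4 0 0 0 0; 0 -0.42 0 0 0 0; 0 -0.42 0 0 0 0",
)

```text
clock: 35.55
eef_pos: [0.4643, 0.2273, 0.182]
tool_rot: [-1.572, -0.0, -0.001]
force: [0.3, 0.7, -0.7]
width: 0.0468
```

```bash
python3 snap.py w29; python3 wm.py w29 314 230 60 lid .072 .034 n
```

```text
35.55 [0.4643 0.2273 0.182 ] [-1.5721e+00 -3.0000e-04 -1.2000e-03] [ 0.     0.012 -0.043 -0.015  0.     0.   ]
w29 lid fixedR [0.4601 0.2276] rms mm 1.4 free [0.4601 0.2276 0.0339] 1.4
```

Emit:
arm_command(
  series="-0.6 -0.15 0.5 0 0 0; -0.6 -0.15 0.5 0 0 0; -0.6 -0.15 0.5 0 0 0; -0.6 -0.15 0.5 0 0 0; -0.6 -0.15 0.5 0 0 0; -0.6 -0.15 0.5 0 0 0; -0.6 -0.15 0.5 0 0 0",
)

```text
clock: 36.3
eef_pos: [0.3144, 0.3517, 0.2171]
tool_rot: [-1.574, 0.002, -0.002]
force: [-0.2, -0.0, 0.8]
width: 0.0472
```

```bash
python3 snap.py s30 side; python3 snap.py t30 top; python3 -c "
import cv2
a=cv2.imread('pics/w29.png');cv2.imwrite('pics/w29b.png',a)
b=cv2.imread('pics/s30.png')[90:300,230:410]
cv2.imwrite('pics/s30z.png',cv2.resize(b,None,fx=2.85,fy=2.85,interpolation=2))
b=cv2.imread('pics/t30.png')[180:320,140:400]
cv2.imwrite('pics/t30z.png',cv2.resize(b,None,fx=3,fy=3,interpolation=2))"
```

```text
36.3 [0.3144 0.3517 0.2171] [-1.5743  0.0021 -0.0016] [-0.02   0.003  0.006  0.002  0.002  0.004]
36.35 [0.3147 0.3515 0.2173] [-1.5741  0.002  -0.0026] [-0.013  0.     0.006  0.002  0.002  0.003]
```

View pics/s30z.png

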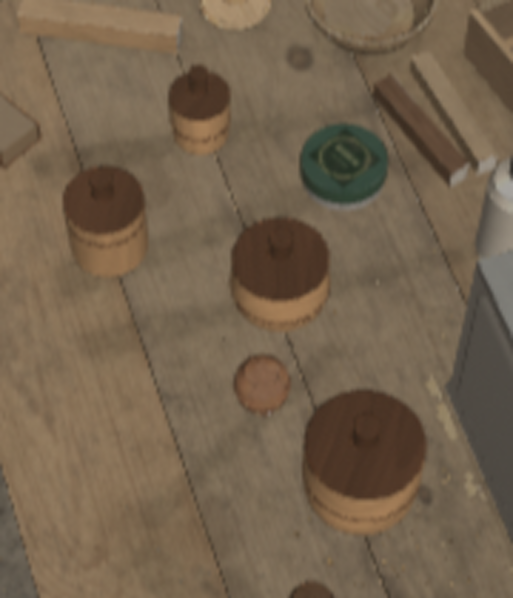

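View pics/t30z.png

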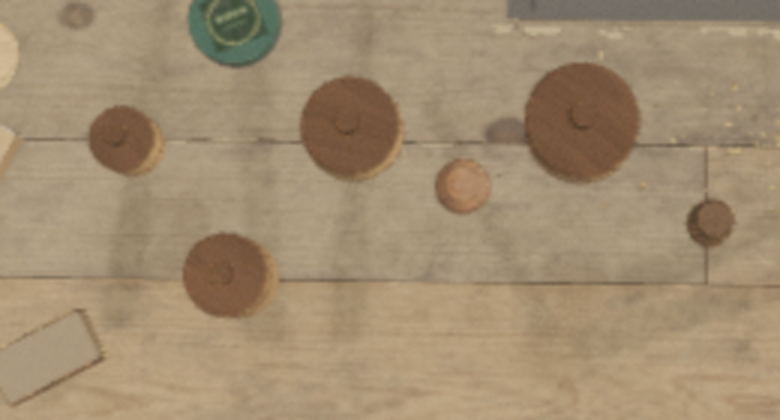

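View pics/w29.png

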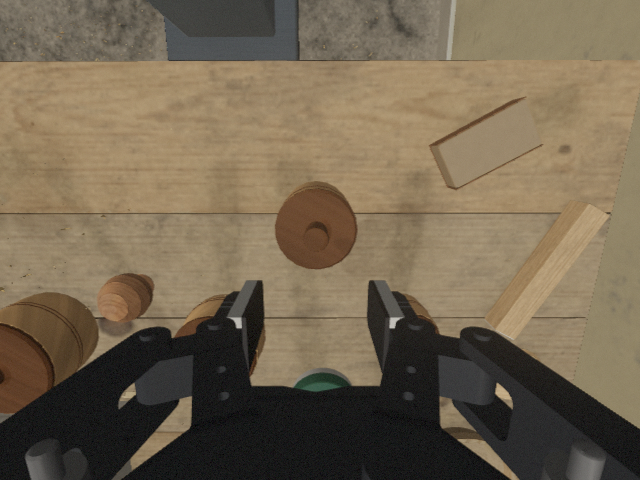

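```bash
python3 - <<'E'
from h import *; import pickle
S=dict(w=((334,218,24,.5892,-.0585,.081,.047)),l=((256,222,22,.585,.131,.067,.0405)),m=((216,271,20,.462,.2272,.075,.034)),s=((181,226,16,.5725,.3175,.061,.027)))
for k,(u,v,w,x,y,z,R) in S.items():
    ob=[]
    for n in("t30","s30"):
        im=cv2.imread(f"pics/{n}.png"); o,c=pickle.load(open(f"pics/{n}.pkl","rb"))
        hs=cv2.cvtColor(cv2.GaussianBlur(im,(3,3),0),cv2.COLOR_BGR2HSV).astype(int)
        m=((hs[...,1]>104)&(hs[...,2]<(145 if n[0]=="t" else 105))).astype(np.uint8)*255
        p=proj(c,[[x,y,z]])[0]; r=np.zeros_like(m); cv2.circle(r,tuple(p.round().astype(int)),int(R*1000*.62),255,-1); m&=r
        m=cv2.morphologyEx(cv2.morphologyEx(m,cv2.MORPH_OPEN,np.ones((3,3),np.uint8)),cv2.MORPH_CLOSE,np.ones((5,5),np.uint8))
        ct=max(cv2.findContours(m,cv2.RETR_EXTERNAL,cv2.CHAIN_APPROX_NONE)[0],key=cv2.contourArea)[:,0,:]
        f,e=fit(cast(c,ct,z-.002)); ob.append((c,proj(c,[[f[0],f[1],z-.002]])[0])); print(k,n,f.round(4),round(e*1e3,2))
    print("  tri",tri(ob)[0].round(4),"expected disc z",z-.007,"..",z)
E
```

```text
w t30 [ 0.5869 -0.0576  0.045 ] 1.04
w s30 [ 0.5906 -0.0582  0.0453] 2.83
  tri [ 0.5888 -0.0579  0.0789] expected disc z 0.074 .. 0.081
l t30 [0.5829 0.1301 0.0385] 1.0
l s30 [0.586  0.1304 0.0385] 1.87
  tri [0.5842 0.1297 0.0663] expected disc z 0.060000000000000005 .. 0.067
m t30 [0.4606 0.2257 0.0323] 1.08
m s30 [0.4628 0.2261 0.0325] 1.33
  tri [0.4616 0.2254 0.0742] expected disc z 0.06799999999999999 .. 0.075
s t30 [0.5715 0.3156 0.0246] 1.47
s s30 [0.5739 0.3165 0.0253] 1.87
  tri [0.5724 0.315  0.061 ] expected disc z 0.054 .. 0.061
```

```bash
python3 -c "
from cell import manip,close_job
print(manip.get_obs()['clock']); print(close_job())"
```

```text
36.4
the job is handed in; nothing more can be done
None
```

The spinning top stands in the widest box, and all four boxes are closed with their matching lids, knob up. I handed the job in at 36.4 s with the arm clear of everything.

- **Missed grasp:** the first try at the top's stem closed just above it. The pads sit well behind where the text puts them relative to the TCP: at least 30 mm in pictures, nearer 25 mm by contact. I went lower and gripped it on the second try; all four lids were gripped first time.
- **Top:** the wrist camera showed it upright and centred in the box before the lid went on.
- **Lids:** every lid slid in with less than about 2.5 N of contact force. The last top and side pictures show all four discs flat. Their triangulated heights were 79, 66, 74 and 61 mm for widest, large, medium and small. Each lies within the 7 mm disc band above its rim, so no plug is sitting on a rim.
- **Disagreements:** the top and side cameras differed by 2–5 mm in x throughout, against a stated 2 mm calibration. The lid centres measured after placing agree with the box centres to about 3 mm, which is looser than the 1.5 mm fit. So the heights and the pictures show that the lids are seated; the centres do not.

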